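Stow two tool tubes heavy end down and lock the rack

ROBOT

A 6-joint arm with a two-finger parallel gripper is mounted at the origin on a cart in front of the work surface, level with it; the furniture and walls round the work are solid. World frame = base frame: x ahead of the robot, y to its left, z up, the work surface at z = 0. Lengths are in mm, angles in degrees, forces in N, time in s.
With the tool pointing down it reaches from about 250 to 850 mm from the base axis. Payload 12.5 kg.
Tool frame: the origin (TCP) lies midway between the tips of the shut fingers; the grasp point (between the pads) lies manip.tcp_to_grasp behind it (manip.tcp_to_grasp is the distance from the TCP to the grasp point, in mm); z points along the fingers, y is the line along which they close (so a half turn about z gives the same grasp; the last joint's range is limited). The gripper opens to 93 mm and grips with 3 to 60 N. Pads are 15 mm wide; open, the fingers measure 128 mm over their backs; the gripper's body (75 mm by 188 mm) begins 65 mm behind the grasp point.
Start: joints at [69.695, 20.094, 94.641, -0, 65.266, -4.847], TCP at [146.565, 530.097, 218.633] pointing down, gripper open.
Joint ranges: [-157.81, 157.81], [-45, 120.19], [0.68, 151.7], [-89.99, 269.99], [4.06, 180], [-164.3, 164.3]. Speed limits (degrees/s): [127.2, 127.2, 159.86, 180, 180, 180].

INTERFACE

Orientations are given as a 3x3 rotation matrix whose columns are the frame's x, y, z axes.
In Python, from workcell import manip gives the robot as it stands.
- The arm moves only by the tool move_arm, never from a script. Its argument "motion" is a list of rows, each a list of 7 numbers: the turn, a rotation vector about the world's x, y, z in rad, then the shift along the world's x, y, z in m, then the gripper's target within -1 to 1 (shut at 1, half-way at 0, fully open at -1). A call has 1 to 12 rows; each row shifts and turns the commanded pose from where the row before left it; what a row does not reach is not made up. A row lasts 1/12 s, in which the tool goes at most 41.7 mm and 7.16 degrees, less where a joint would pass 70% of its speed; a pose out of reach is approached as far as the arm can. A call with a gripper value outside its range is refused whole. The fingers move at their own pace and stop on an object; the grip force is fixed at half the most. Time passes only in rows, so rows that do not move let the fingers close. It gives the time, the measured TCP pose, the force, the opening and the grip force at its end, in the units of the state.
- manip.state(): the state, without advancing time (a new reading comes with each control period).
- manip.snapshot(name): name is "scene" or "top" or "wrist"; returns a dict with "color" (384x512x3 uint8, red, green, blue), "fx", "fy", "cx", "cy" (pixels), "pose" (4x4, takes a point from camera to world coordinates). Camera axes: x right, y down, z forward; pixel columns grow to the right and rows downward; lengths in mm; the calibration is good to about 2 mm. The wrist camera is an equidistant fisheye: a pixel r from the principal point sees the ray r / f radians off the axis. A picture is of the moment at which its call begins. There is no depth.
- manip.hand_in(): hands the job in; it is judged then, once.
The state is a dict: "t": time; "joint_positions": joint angles; "dq": joint speeds; "joint_torque": joint torques, N m; "position": TCP position; "ee_rot": TCP orientation; "ft_force": force on the tool from outside, world axes, zero at the start; "moment": the same for the moment, N m; "grip_width": finger opening in mm; "gripper_force": force on a finger pad.
Only numpy, scipy, OpenCV 4.12 (cv2) and the standard library are available. Lean on these libraries where they do the work, as an engineer would, in place of code of your own. Each camera call takes 0.05 s, during which the arm holds its last target. There are 200 camera calls.

TASK

Put the two closed tool tubes away in the sloping wooden rack, each in its own lane, heavy end down on the toe ledge: put in heavy end up, a tube tips back out of its lane. Nothing shows which end is heavy, so take one tube at a time: lift it clear of the desk by its middle to feel which end pulls down, put it down, take it by its light end, slide it down its lane under the wooden bar and let go, before you start on the other. When both lie flat in the rack, swing the red-knobbed cam lever its full quarter turn so that the bar clamps them tight; leave the ink bottle and the ochre paint pot beside the rack alone.

Things in the scene. Friction and masses are not known exactly. Their poses are not given: they have to be found in the camera images.
- tube_orange: orange closed square plastic tool tube, 140x24x24 mm, 0.2-0.3 kg, lying flat; both ends look alike; dark seam at mid-length. Origin at its centre, 12 mm over desk or 2 mm cutting mat; x along its length, pointing a random way. A steel tool head fills one end: the balance point lies 25 mm from the centre (0.04-0.08 N m at a mid grip). Whether +x or -x is heavy varies: feel it
- tube_green: green closed square plastic tool tube, 140x24x24 mm, 0.2-0.3 kg, lying flat; both ends look alike; dark seam at mid-length. Origin at its centre, 12 mm over desk or 2 mm cutting mat; x along its length, pointing a random way. A steel tool head fills one end: the balance point lies 25 mm from the centre (0.04-0.08 N m at a mid grip). Whether +x or -x is heavy varies: feel it
- rack: the fixed wooden rack, an easel 150 mm wide and deep; its lanes slope at 40 degrees, low end and toe ledge towards the robot. Origin at the centre of its foot on the desk; x away from the robot, y left, z up (turned 0.05 to 0.45 to face the robot). The short board under the lanes ends 46 mm above the toe ledge, so a tube left heavy end up tips backwards over its edge by about 20 degrees
- lane_left (a point): centre of a tube seated in the rack's left lane. Axes: x up along the lane (40 degrees up and away from the robot), y left across it, z square out of the board. The board's face is 12 mm below this point along -z; the toe ledge (30 mm high) stops a tube 70 mm down the lane. Cheeks 20 mm high leave a lane 30 mm wide, flare at the top and end 26 mm up the lane
- lane_right (a point): the same point in the right lane, 76 mm to the right; same axes. In either lane only the top 44 mm of a seated tube stand free for the fingers: between the cheeks there is no room for them
- bar_mid (a point): centre of the underside of the wooden clamp bar (20 mm wide along the lane, 150 mm long, 12 mm thick), which crosses over both lanes 42 mm down the lane from the seat points. With the lever at 0 its underside is 35 mm off the board's face, so a 24 mm tube slides under it. Same axes as the lanes
- cam_lever (a joint): angle of the cam lever, rad. 0: open, arm pointing down the slope to the robot; 1.57: closed, at its stop, arm along the bar to the robot's right. Turns about the lanes' z axis, starts at 0 to 0.2, takes 5 to 8 N at the knob, stays where left. Closing draws the bar 11.5 mm towards the board in proportion, and grips the tubes over the last 0.07
- lever_knob (a point): middle of the lever's red knob, a round-ended pin 15 mm thick and 41 mm long along the lanes' z axis, 56 mm from the lever's axis; 74 mm off the board's face with the lever open, 62 mm closed
- lever_hub (a point): point on the lever's axis (over the middle of the bar), level with the knob's middle
- ink: black round ink bottle standing upright, 29 mm across, 70 mm high; a bystander, not to be disturbed. Origin at the centre of its underside
- ochre_pot: small round paint pot, ochre with a black lid, 30 mm across, 49 mm high; a bystander, not to be disturbed. Origin at the centre of its underside

How it is judged:
By the outcome, as a careful person would: the job done as asked, in the order asked, and still so for the second after the job is handed in, with the robot touching nothing.
It also fails if it takes over 72 s, if anything falls off the work surface, if the arm or the gripper's body presses on something with over 40 N, if the wrist force passes 120 N, or if a joint passes its speed limit or range.

## Working session

There is one attempt and no reset: what is moved stays moved. The work goes in short steps, Python scripts to look and compute and a tool call to move; the robot and the scene stay as the last step left them, time stands still between calls to the robot, and variables do not carry over. Pictures are saved under pics/ and viewed, at most 10 in all, crops included, and the job is handed in when it is done.

Besides the shell and the picture viewer there is one more tool, called after "Emit:" as a command line: name --pt "numbers of a row" for each row, then --argument value for the rest. move_arm: Moves the arm, as the interface text tells. Its arguments: {"type":"object","properties":{"motion":{"type":"array"}},"required":["motion"]}

```bash
ls; mkdir -p pics; python3 - <<'E'
from workcell import manip
import cv2,numpy as np
s=manip.state(); print({k:np.round(v,3).tolist() for k,v in s.items()}, manip.tcp_to_grasp)
for n in("scene","top"):
    d=manip.snapshot(n); print(n,d["fx"],d["fy"],d["cx"],d["cy"],np.round(d["pose"],4).tolist())
    cv2.imwrite(f"pics/{n}0.png",cv2.resize(d["color"][:,:,::-1],(800,600),interpolation=cv2.INTER_CUBIC))
E
```

```text
pics
{'t': 0.0, 'joint_positions': [69.694, 20.125, 94.679, -0.0, 65.265, -4.846], 'dq': [0.108, -0.009, 0.046, 0.026, 0.02, 0.057], 'joint_torque': [-0.001, -49.734, -28.524, 0.07, 0.026, -0.0], 'position': [146.454, 529.771, 218.085], 'ee_rot': [[-0.964, 0.267, -0.0], [0.267, 0.964, -0.001], [0.0, -0.001, -1.0]], 'ft_force': [0.925, 0.44, 0.26], 'moment': [-0.039, 0.006, 0.003], 'gripper_force': 0.0, 'grip_width': 92.87} 18.8
scene 375.71714938677206 375.71714938677206 253.65872108465112 189.2296006338813 [[-0.8984, -0.3652, 0.244, 382.861], [-0.4392, 0.7435, -0.5042, 469.6868], [0.0027, -0.5602, -0.8284, 820.6016], [0.0, 0.0, 0.0, 1.0]]
top 435.7620590891497 435.7620590891497 262.54086029810884 187.82491317559774 [[0.01, -0.9992, 0.0383, 542.4443], [-0.9999, -0.0099, 0.0041, 27.28], [-0.0037, -0.0383, -0.9993, 1408.0625], [0.0, 0.0, 0.0, 1.0]]
```

View pics/top0.png

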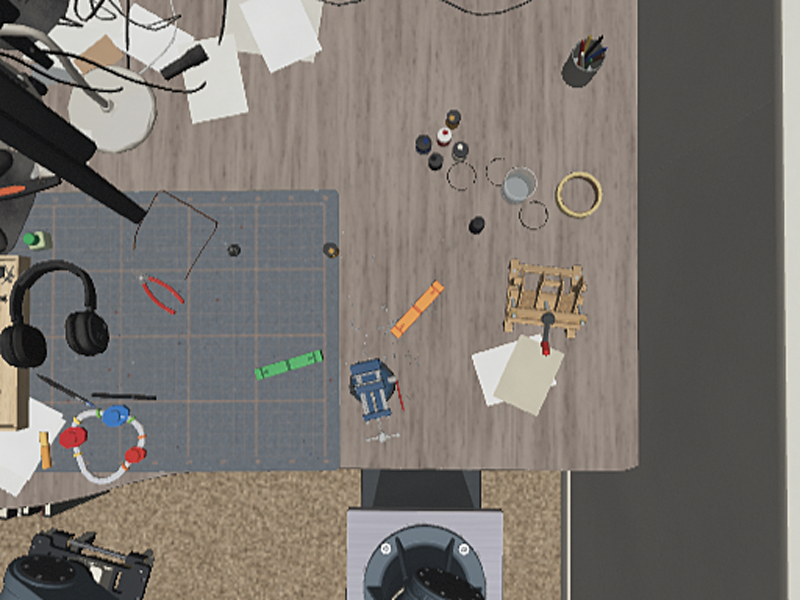

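View pics/scene0.png

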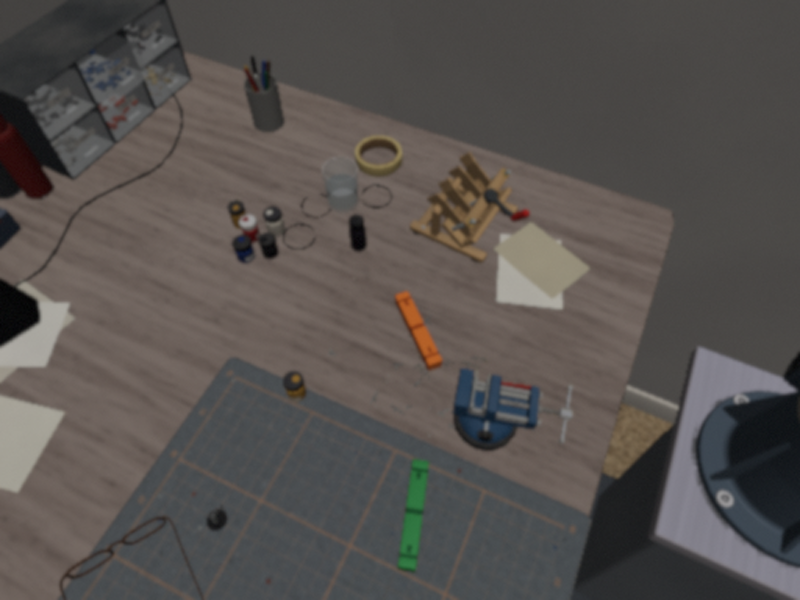

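```bash
cat > h.py <<'E'
from workcell import manip
import cv2,numpy as np
def ray(d,u,v,fish=False):
    x=np.array([(u-d["cx"])/d["fx"],(v-d["cy"])/d["fy"]])
    if fish:
        r=np.hypot(*x); c=np.array([*(x/max(r,1e-9)*np.sin(r)),np.cos(r)])
    else: c=np.array([*x,1.]); c/=np.linalg.norm(c)
    P=d["pose"]; return P[:3,3],P[:3,:3]@c
def onz(d,u,v,z,fish=False):
    o,r=ray(d,u,v,fish); return o+r*(z-o[2])/r[2]
def tri(rays):
    A=0;b=0
    for o,r in rays:
        M=np.eye(3)-np.outer(r,r);A=A+M;b=b+M@o
    p=np.linalg.solve(A,b); return p,[np.linalg.norm((np.eye(3)-np.outer(r,r))@(p-o)) for o,r in rays]
def proj(d,p,fish=False):
    P=d["pose"]; c=P[:3,:3].T@(np.asarray(p,float)-P[:3,3])
    if fish:
        r=np.hypot(c[0],c[1]);th=np.arctan2(r,c[2]);q=c[:2]/r*th
    else: q=c[:2]/c[2]
    return q[0]*d["fx"]+d["cx"],q[1]*d["fy"]+d["cy"]
E
python3 - <<'E'
from h import *
for n,(x0,x1,y0,y1),k in(("top",(315,383,162,232),8),("scene",(255,350,95,170),8)):
    d=manip.snapshot(n); im=d["color"][:,:,::-1]
    cv2.imwrite(f"pics/{n}c.png",cv2.resize(im[y0:y1,x0:x1],None,fx=k,fy=k,interpolation=cv2.INTER_CUBIC))
    h=cv2.cvtColor(im,cv2.COLOR_BGR2HSV)
    for c,(a,b) in dict(orange=(8,16),green=(55,75)).items():
        m=cv2.inRange(h,(a,130 if c=="green" else 190,60),(b,255,255)); 
        N,L,S,C=cv2.connectedComponentsWithStats(m)
        for i in range(1,N):
            if S[i,4]>60:
                (u,v),wh,an=cv2.minAreaRect(np.argwhere(L==i)[:,::-1].astype(np.float32))
                bp=cv2.boxPoints(((u,v),wh,an)); 
                z=26 if c=="green" else 24
                if n=="scene": z=z
                w=np.array([onz(d,*p,z)[:2] for p in bp]); e=[w[1]-w[0],w[2]-w[1]]; e=max(e,key=np.linalg.norm)
                print(n,c,S[i,4],np.round([u,v],1),np.round(wh),onz(d,u,v,z).round(1),np.degrees(np.arctan2(e[1],e[0])).round(1),np.linalg.norm(e).round())
E
```

```text
scene orange 412 [267.3 211.1] [51.  8.] [558.8  28.4  24. ] 137.3 141.0
scene green 668 [264.4 329.3] [10. 70.] [445.9 286.1  26. ] -72.5 138.0
```

View pics/topc.png

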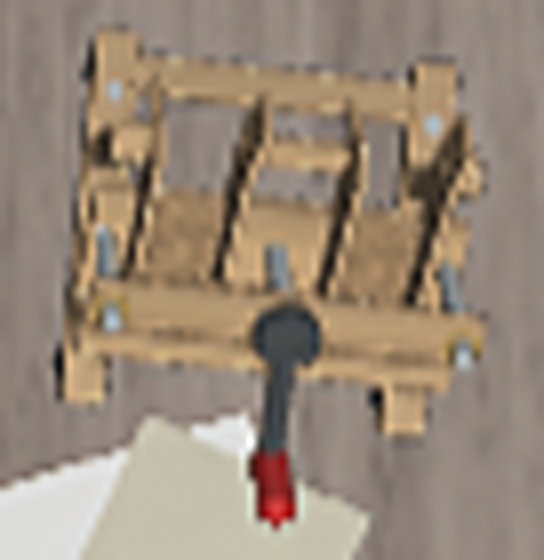

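View pics/scenec.png

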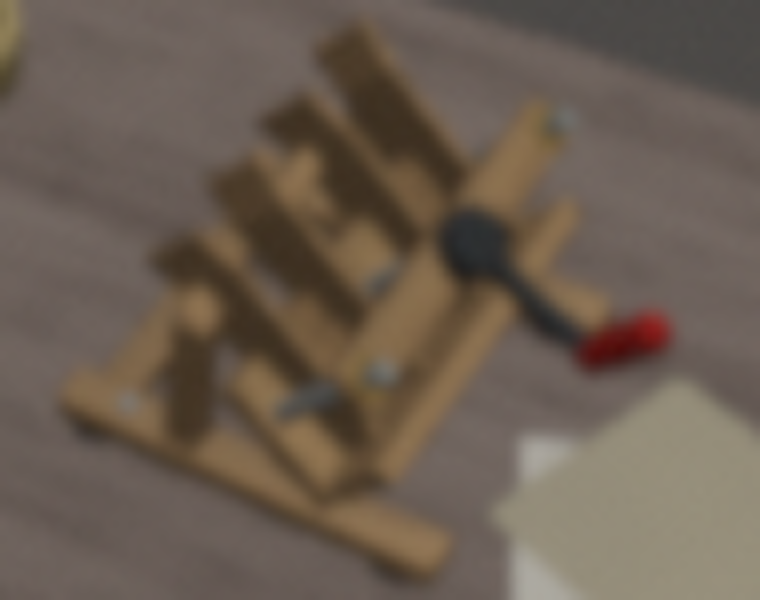

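```bash
python3 - <<'E'
from h import *
T=manip.snapshot("top");S=manip.snapshot("scene")
t=lambda p:ray(T,p[0]/8+315-.5,p[1]/8+162-.5)
s=lambda p:ray(S,p[0]/8+255-.5,p[1]/8+95-.5)
for n,a,b in(("boltL",(112,312),(382,372)),("boltR",(463,350),(562,118)),("hub",(287,332),(473,240)),("knobtip",(277,522),(662,325)),("knobroot",(272,458),(590,350)),("footL",(82,400),(415,575)),("topL",(118,92),(127,402))):
    p,e=tri([t(a),s(b)]);print(n,p.round(1),np.round(e,1))
for n,p,z in(("orange",(267.2,197.8),24),("green",(185.3,233),26),("ink",(477/1.5625,219/1.5625),70)): print(n,onz(T,*p,z).round(1))
for a,b,z in(((397,333),(438,285),24),((257,374),(322,354),26)):
    w=onz(T,b[0]/1.5625,b[1]/1.5625,z)-onz(T,a[0]/1.5625,a[1]/1.5625,z);print(np.degrees(np.arctan2(w[1],w[0])),np.linalg.norm(w))
E
```

```text
boltL [ 554.7 -168.4   84.9] [2. 2.]
boltR [ 541.7 -300.6   88. ] [2. 2.]
hub [ 548.3 -234.1   87.2] [1.5 1.5]
knobtip [ 478.1 -230.9   82.5] [0.3 0.3]
knobroot [ 500.6 -234.3   55.9] [0.6 0.6]
footL [ 525.4 -168.2   -6.6] [3.7 3.7]
topL [ 645.8 -180.8   10.4] [0. 0.]
orange [563.9  17.8  24. ]
green [450.  275.8  26. ]
ink [742.1 -97.6  70. ]
-39.946836203496005 128.3102127038213
-72.33975131293532 137.47987456945438
```

Emit:
move_arm --pt "0 0 -0.0206 0.019 -0.023 -0.002 -1" --pt "0 0 -0.0206 0.019 -0.023 -0.002 -1" --pt "0 0 -0.0206 0.019 -0.023 -0.002 -1" --pt "0 0 -0.0206 0.019 -0.023 -0.002 -1" --pt "0 0 -0.0206 0.019 -0.023 -0.002 -1" --pt "0 0 -0.0206 0.019 -0.023 -0.002 -1" --pt "0 0 -0.0206 0.019 -0.023 -0.002 -1" --pt "0 0 -0.0206 0.019 -0.023 -0.002 -1" --pt "0 0 -0.0206 0.019 -0.023 -0.002 -1" --pt "0 0 -0.0206 0.019 -0.023 -0.002 -1" --pt "0 0 -0.0206 0.019 -0.023 -0.002 -1"

```text
t: 1.22
position: [356.3, 275.9, 196.7]
ee_rot: [[-0.879, 0.477, 0.0], [0.477, 0.879, 0.0], [-0.0, 0.0, -1.0]]
ft_force: [1.4, -0.1, -0.3]
grip_width: 93.0
gripper_force: 0.0
```

Emit:
move_arm --pt "0 0 -0.0206 0.019 -0.023 -0.002 -1" --pt "0 0 -0.0206 0.019 -0.023 -0.002 -1" --pt "0 0 -0.0206 0.019 -0.023 -0.002 -1" --pt "0 0 -0.0206 0.019 -0.023 -0.002 -1" --pt "0 0 -0.0206 0.019 -0.023 -0.002 -1" --pt "0 0 -0.0206 0.019 -0.023 -0.002 -1" --pt "0 0 -0.0206 0.019 -0.023 -0.002 -1" --pt "0 0 -0.0206 0.019 -0.023 -0.002 -1" --pt "0 0 -0.0206 0.017 -0.023 -0.002 -1" --pt "0 0 -0.0206 0.017 -0.023 -0.002 -1" --pt "0 0 -0.0206 0.017 -0.023 -0.002 -1" --pt "0 0 0 0 0 0 -1"

```text
t: 2.22
position: [560.7, 20.7, 174.2]
ee_rot: [[-0.747, 0.665, 0.001], [0.665, 0.747, -0.001], [-0.001, 0.0, -1.0]]
ft_force: [0.7, 0.1, -0.1]
grip_width: 93.0
gripper_force: 0.0
```

```bash
python3 - <<'E'
from h import *
d=manip.snapshot("wrist");s=manip.state()
print(s["t"],s["position"].round(1) if hasattr(s["position"],"round") else s["position"],np.round(s["ee_rot"],3).tolist(),s["ft_force"],s["moment"])
print(d["fx"],d["fy"],d["cx"],d["cy"],np.round(d["pose"],4).tolist())
cv2.imwrite("pics/w1.png",cv2.resize(d["color"][:,:,::-1],(800,600),interpolation=cv2.INTER_CUBIC))
E
```

```text
2.2667 [559.4  22.4 174.1] [[-0.748, 0.664, -0.0], [0.664, 0.748, -0.0], [0.0, -0.0, -1.0]] [-0.25173109  0.49381449  0.62225261] [-0.01833088  0.00715221 -0.01293749]
297.3186396354542 297.3186396354542 255.8105286184193 193.81506751158642 [[0.6645, 0.7234, 0.1873, 509.0265], [0.7473, -0.6432, -0.167, 66.6963], [-0.0003, 0.2509, -0.968, 338.5953], [0.0, 0.0, 0.0, 1.0]]
```

View pics/w1.png

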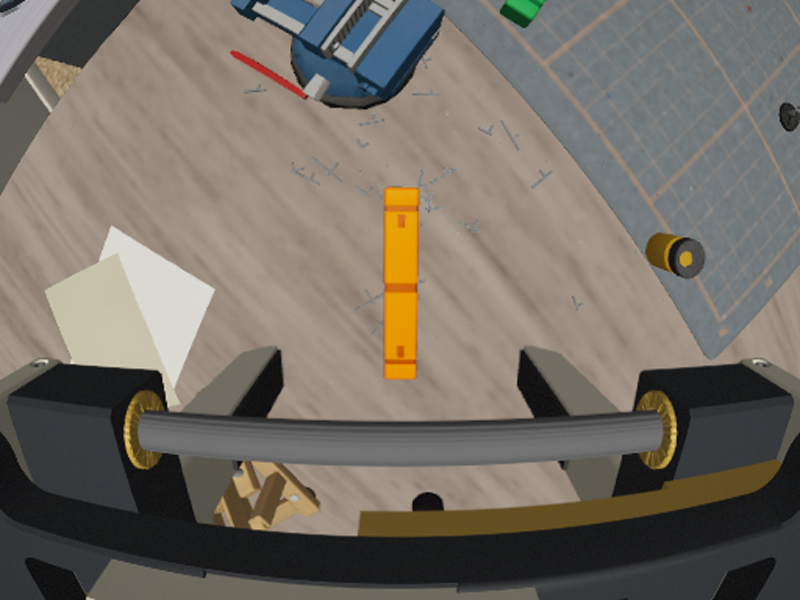

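```bash
python3 - <<'E'
from h import *
d=manip.snapshot("wrist");s=manip.state();R=s["ee_rot"];p=np.array(s["position"])
w=lambda u,v:onz(d,u/1.5625-.2,v/1.5625-.2,24,True)
a,b,c=w(402,188),w(401,378),w(401,288)
print(a,b,c,np.linalg.norm(a-b)); v=a-b;print(np.degrees(np.arctan2(v[1],v[0])),np.degrees(np.arctan2(R[1][0],R[0][0])),(c-p).round(1),((a+b)/2-p).round(1),s["t"])
E
```

```text
[509.70214167  68.110179    24.        ] [611.52408529 -23.03261287  24.        ] [560.7888096   21.92225228  24.        ] 136.65546718701677
138.16766061301678 138.49650781432368 [   2.2   -1.6 -150.3] [   2.    -0.9 -150.3] 2.3167
```

Emit:
move_arm --pt "0 0 0 0 0 -0.03 -1" --pt "0 0 0 0 0 -0.035 -1" --pt "0 0 0 0 0 -0.035 -1" --pt "0 0 0 0 0 -0.03 -1" --pt "0 0 0 0 0 -0.025 -0.3" --pt "0 0 0 0 0 -0.014 0" --pt "0 0 0 0 0 0 1" --pt "0 0 0 0 0 0 1" --pt "0 0 0 0 0 0 1" --pt "0 0 0 0 0 0 1" --pt "0 0 0 0 0 0 1"

```text
t: 3.23
position: [559.2, 24.2, 6.9]
ee_rot: [[-0.75, 0.661, 0.002], [0.661, 0.75, -0.0], [-0.001, 0.001, -1.0]]
ft_force: [-0.1, 0.2, -0.5]
grip_width: 51.0
gripper_force: 0.0
```

Emit:
move_arm --pt "0 0 0 0.0015 -0.002 -0.002 1" --pt "0 0 0 0 0 0 1" --pt "0 0 0 0 0 0 1" --pt "0 0 0 0 0 0 1" --pt "0 0 0 0 0 0 1" --pt "0 0 0 0 0 0 1" --pt "0 0 0 0 0 0 1"

```text
t: 3.82
position: [560.1, 22.0, 3.7]
ee_rot: [[-0.75, 0.662, 0.0], [0.662, 0.75, -0.0], [-0.0, -0.0, -1.0]]
ft_force: [-0.0, -0.6, 1.7]
grip_width: 23.6
gripper_force: 30.0
```

```bash
python3 - <<'E'
from h import *
s=manip.state()
print(s["position"],s["grip_width"],s["gripper_force"],s["ft_force"],s["moment"])
E
```

```text
[560.07481688  22.04399367   3.66586677] 23.583999566141404 30.000074431300163 [-0.03665698 -0.63171522  1.67994721] [-0.19410269  0.03179777 -0.10953101]
```

Emit:
move_arm --pt "0 0 0 0 0 0.015 1" --pt "0 0 0 0 0 0.02 1" --pt "0 0 0 0 0 0.015 1" --pt "0 0 0 0 0 0 1" --pt "0 0 0 0 0 0 1" --pt "0 0 0 0 0 0 1"

```text
t: 4.32
position: [559.4, 22.1, 52.6]
ee_rot: [[-0.75, 0.662, -0.001], [0.662, 0.75, 0.0], [0.001, -0.001, -1.0]]
ft_force: [-0.4, -0.1, -2.1]
grip_width: 24.0
gripper_force: 30.0
```

```bash
cat > m.py <<'E'
from h import *
s=manip.state();R=np.array(s["ee_rot"])
print(s["t"],np.round(s["position"],1),s["grip_width"],s["gripper_force"],np.round(s["ft_force"],2),np.round(s["moment"],3),"tool moment",np.round(R.T@s["moment"],3))
E
python3 m.py
```

```text
4.3167 [559.4  22.1  52.6] 23.971920906486734 29.999455532524735 [-0.42 -0.09 -2.08] [-0.112 -0.019 -0.023] tool moment [ 0.072 -0.088  0.023]
```

Emit:
move_arm --pt "0 0 0 0 0 0 1" --pt "0 0 0 0 0 0 1"

```text
t: 4.48
position: [559.5, 22.1, 52.6]
ee_rot: [[-0.75, 0.662, -0.002], [0.662, 0.75, 0.0], [0.001, -0.001, -1.0]]
ft_force: [-0.4, -0.0, -2.4]
grip_width: 23.7
gripper_force: 30.0
```

```bash
python3 m.py
```

```text
4.4833 [559.5  22.1  52.6] 23.73159709239766 29.99950423138216 [-0.43 -0.04 -2.36] [-0.064 -0.014  0.012] tool moment [ 0.039 -0.053 -0.012]
```

Emit:
move_arm --pt "0 0 0 0 0 0 1"

```text
t: 4.57
position: [559.7, 22.1, 52.9]
ee_rot: [[-0.75, 0.662, -0.001], [0.662, 0.75, 0.0], [0.001, -0.001, -1.0]]
ft_force: [-0.0, -0.0, -3.0]
grip_width: 24.0
gripper_force: 30.0
```

```bash
python3 m.py; python3 -c "
from h import *
d=manip.snapshot('wrist');cv2.imwrite('pics/w2.png',cv2.resize(d['color'][:,:,::-1],(640,480)))
"; python3 m.py
```

```text
4.5667 [559.7  22.1  52.9] 24.042605819859485 29.999539309646934 [-0.04 -0.03 -3.  ] [-0.095 -0.025  0.103] tool moment [ 0.055 -0.081 -0.103]
4.6167 [559.8  22.1  53. ] 24.004443605588456 29.999453891068697 [ 0.06 -0.64 -1.67] [-0.064 -0.05  -0.001] tool moment [ 0.015 -0.08   0.001]
```

Emit:
move_arm --pt "0 0 0 0 0 -0.02 1" --pt "0 0 0 0 0 -0.02 1" --pt "0 0 0 0 0 -0.009 1" --pt "0 0 0 0 0 0 0.2" --pt "0 0 0 0 0 0 0.2" --pt "0 0 0 0 0 0 0.2" --pt "0 0 0 0.0175 -0.015 0 0.2" --pt "0 0 0 0.0175 -0.0155 0 0.2" --pt "0 0 0 0 0 0 1" --pt "0 0 0 0 0 0 1" --pt "0 0 0 0 0 0 1" --pt "0 0 0 0 0 0 1"

```text
t: 5.62
position: [594.8, -8.0, 4.9]
ee_rot: [[-0.75, 0.661, 0.0], [0.661, 0.75, -0.0], [-0.0, 0.0, -1.0]]
ft_force: [1.1, -1.4, 0.7]
grip_width: 23.6
gripper_force: 30.0
```

```bash
python3 m.py; python3 - <<'E'
from h import *
d=manip.snapshot("wrist");print(np.round(manip.state()["joint_positions"],1))
cv2.imwrite("pics/w3.png",cv2.resize(d["color"][:,:,::-1],(800,600),interpolation=cv2.INTER_CUBIC))
E
```

```text
5.6167 [594.8  -8.    4.9] 23.591099725873544 30.00016763806343 [ 1.14 -1.38  0.74] [-0.306 -0.107 -0.05 ] tool moment [ 0.159 -0.283  0.05 ]
[ -5.3  41.   95.3  -0.   43.8 -53.9]
```

View pics/w3.png

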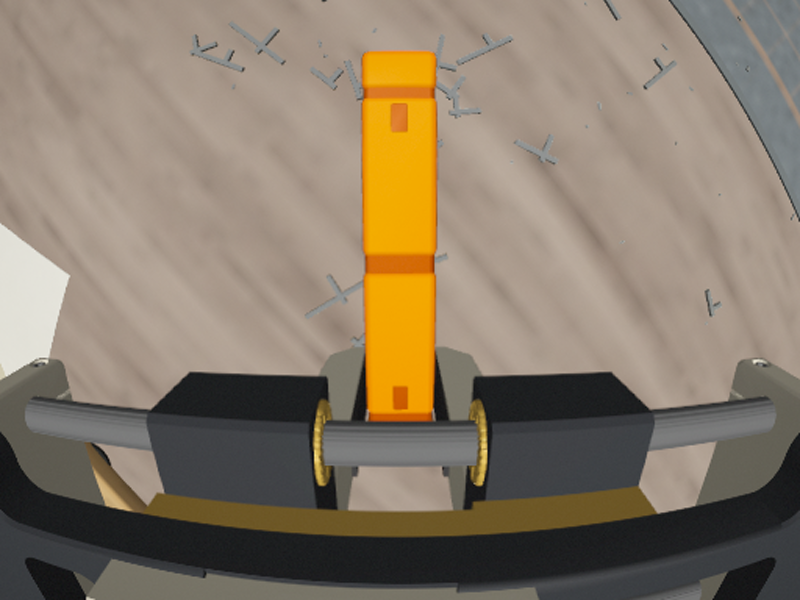

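Emit:
move_arm --pt "0 0 0 0 0 0.01 1" --pt "0 0 0 0 0 0.015 1" --pt "0 0 0.03 0 0 0.02 1" --pt "0 0 0.06 0 0 0.022 1" --pt "0 0 0.06 0 0 0.022 1" --pt "0 0 0.07 0 0 0.022 1" --pt "0 0 0.07 0 0 0.022 1" --pt "0 0 0.07 0 0 0.022 1" --pt "0 0 0.07 0 0 0.022 1" --pt "0 0 0.07 0 0 0.022 1" --pt "0 0 0.07 0 0 0.022 1" --pt "0 0 0.055 0 0 0.019 1"

```text
t: 6.67
position: [594.5, -7.9, 246.6]
ee_rot: [[-0.996, 0.094, 0.0], [0.094, 0.996, 0.0], [-0.0, 0.0, -1.0]]
ft_force: [1.2, 1.6, -2.9]
grip_width: 23.6
gripper_force: 30.0
```

Emit:
move_arm --pt "-0.003 -0.03 0 0.006 -0.012 0 1" --pt "-0.006 -0.06 0 0.011 -0.024 0 1" --pt "-0.006 -0.06 0 0.011 -0.024 0 1" --pt "-0.006 -0.06 0 0.011 -0.024 0 1" --pt "-0.006 -0.06 0 0.011 -0.025 0 1" --pt "-0.006 -0.06 0 0.011 -0.025 0 1" --pt "-0.006 -0.06 0 0.011 -0.025 0 1" --pt "-0.006 -0.06 0 0.011 -0.025 0 1" --pt "-0.006 -0.06 0 0.011 -0.025 0 1" --pt "-0.006 -0.06 0 0.011 -0.025 0 1" --pt "-0.006 -0.06 0 0.011 -0.025 0 1" --pt "-0.006 -0.065 0 0.011 -0.024 0 1"

```text
t: 7.67
position: [722.1, -292.1, 245.2]
ee_rot: [[-0.761, 0.098, 0.642], [0.074, 0.995, -0.064], [-0.645, -0.001, -0.764]]
ft_force: [0.4, 0.4, -2.5]
grip_width: 23.9
gripper_force: 30.0
```

```bash
python3 m.py; python3 - <<'E'
from h import *
import pickle
d=manip.snapshot("wrist");s=manip.state();print(np.round(s["joint_positions"],1),np.round(s["ee_rot"],3).tolist())
pickle.dump((d,s),open("w4.pkl","wb"))
cv2.imwrite("pics/w4.png",cv2.resize(d["color"][:,:,::-1],(800,600),interpolation=cv2.INTER_CUBIC))
E
```

```text
7.6667 [ 722.1 -292.1  245.2] 23.884960110241316 29.99980330467224 [ 0.43  0.43 -2.52] [0.135 0.364 0.051] tool moment [-0.108  0.376  0.025]
[ -31.4   28.7   87.7   33.5   30.5 -139.9] [[-0.758, 0.1, 0.645], [0.075, 0.995, -0.066], [-0.648, -0.002, -0.762]]
```

View pics/w4.png

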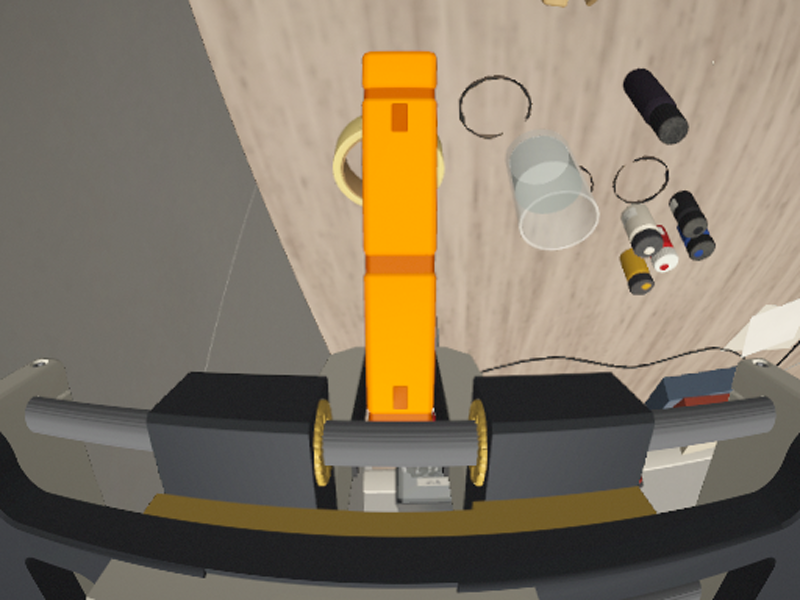

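```bash
python3 - <<'E'
from h import *
ims=[]
for n,(x0,x1,y0,y1),k in(("top",(315,385,120,232),7),("scene",(255,350,70,170),6)):
    d=manip.snapshot(n); im=d["color"][:,:,::-1]
    c=cv2.resize(im[y0:y1,x0:x1],None,fx=k,fy=k,interpolation=cv2.INTER_CUBIC)
    cv2.imwrite(f"pics/{n}d.png",c)
    if n=="top": c=c[:, :]
    print(n,c.shape,manip.state()["t"])
    ims.append(c)
a,b=ims; a=cv2.resize(a,None,fx=600/a.shape[0],fy=600/a.shape[0]); b=cv2.resize(b,None,fx=(800-a.shape[1])/b.shape[1],fy=(800-a.shape[1])/b.shape[1]);print(a.shape,b.shape)
o=np.zeros((600,800,3),np.uint8);o[:,:a.shape[1]]=a;o[:b.shape[0],a.shape[1]:]=b[:600]
cv2.imwrite("pics/j5.png",o)
E
```

```text
top (784, 490, 3) 7.7667
scene (600, 570, 3) 7.8167
(600, 375, 3) (447, 425, 3)
```

View pics/j5.png

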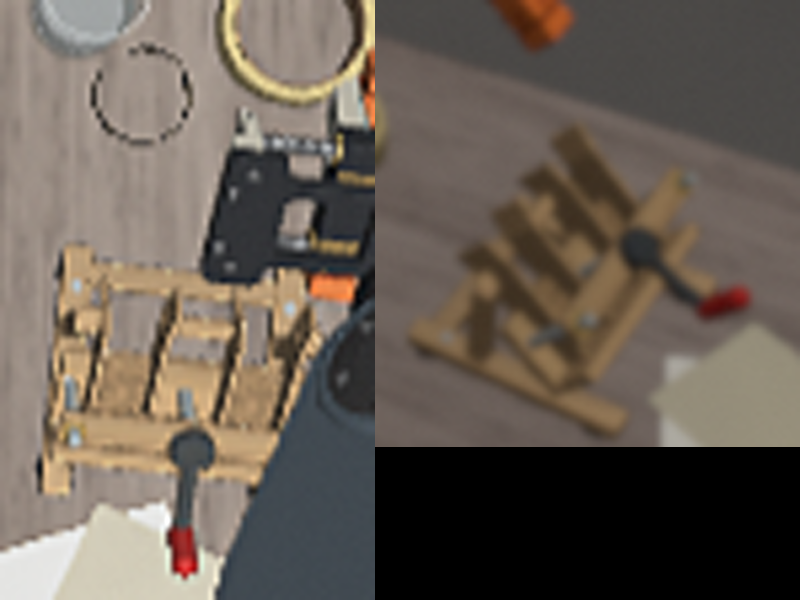

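```bash
cat > model.py <<'E'
from h import *
def frame(yaw):
    c,s=np.cos(yaw),np.sin(yaw);a=np.radians(40)
    X=np.array([np.cos(a)*c,np.cos(a)*s,np.sin(a)]);Y=np.array([-s,c,0]);return X,Y,np.cross(X,Y)
M=np.array([605.3,-241,83.]);YAW=-.098
def P(x,y,z,M=M,yaw=YAW):
    X,Y,Z=frame(yaw);return M+x*X+y*Y+z*Z
E
python3 - <<'E'
from model import *
T=manip.snapshot("top");S=manip.snapshot("scene")
s=manip.state();X,Y,Z=frame(YAW)
for e in(-12,12):
  p=np.array(s["position"])-115.6*X+7.1*Z+e*Y+12*Z
  u,v=proj(T,p);print("lowend top",(u-315+.5)*600/112,(v-120+.5)*600/112)
p=np.array(s["position"])-115.6*X+7.1*Z; u,v=proj(S,p);print("lowend scene",(u-254.5)*425/95+375,(v-69.5)*425/95)
ims=[]
for d,n,x0,y0 in((T,"topc",315,162),(S,"scenec",255,95)):
    im=cv2.imread(f"pics/{n}.png")
    f=lambda q:tuple(int(round(t)) for t in ((proj(d,q)[0]-x0+.5)*8,(proj(d,q)[1]-y0+.5)*8))
    for l in(-38,38):
        for e in(-15,15): cv2.line(im,f(P(-70,l+e,8)),f(P(26,l+e,8)),(0,255,255),1)
    for x in(-32,-52): cv2.line(im,f(P(x,-75,35)),f(P(x,75,35)),(255,0,0),1)
    cv2.line(im,f(P(-42,0,62)),f(P(-98,0,62)),(0,255,0),1)
    cv2.circle(im,f(P(-98,0,82.5)),5,(0,255,0),1)
    ims.append(im)
a,b=ims;h=390;a=cv2.resize(a,(380,int(560*380/544)));b=cv2.resize(b,(420,int(600*420/760)))
o=np.zeros((max(a.shape[0],b.shape[0]),800,3),np.uint8);o[:a.shape[0],:380]=a;o[:b.shape[0],380:]=b
cv2.imwrite("pics/j6.png",o)
E
```

```text
lowend top 341.6641466251508 313.35323154285726
lowend top 296.06457004117703 308.436764506717
lowend scene 556.0434977663095 39.632045982044346
```

View pics/j6.png

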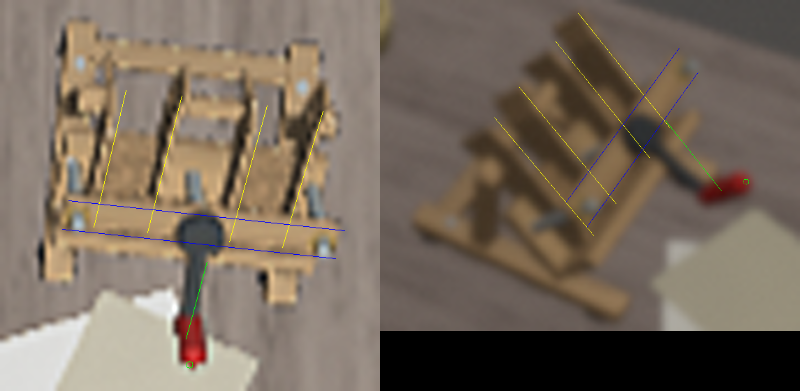

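Emit:
move_arm --pt "0.0085 0.087 0 -0.008 0 0.002 1" --pt "0.0085 0.087 0 -0.008 0 0.002 1" --pt "0.0085 0.087 0 -0.008 0 0.002 1" --pt "0.0085 0.087 0 -0.008 0 0.002 1" --pt "0.0085 0.087 0 -0.008 0 0.002 1" --pt "0.0085 0.087 0 -0.008 0 0.002 1" --pt "0.0085 0.087 0 -0.008 0 0.002 1" --pt "0.0085 0.087 0 -0.008 0 0.002 1" --pt "0 0 0 0 0 0 1" --pt "0 0 0 0 0 0 1"

```text
t: 8.75
position: [658.9, -290.5, 260.7]
ee_rot: [[-0.995, 0.097, 0.001], [0.097, 0.995, -0.002], [-0.001, -0.002, -1.0]]
ft_force: [0.2, 0.5, -2.4]
grip_width: 24.0
gripper_force: 30.0
```

```bash
python3 m.py; python3 - <<'E'
from model import *
import pickle
d=manip.snapshot("wrist");s=manip.state();print(np.round(s["ee_rot"],3).tolist(),np.round(d["pose"],3).tolist())
pickle.dump((d,s),open("w7.pkl","wb"))
im=d["color"][:,:,::-1]
for q in((-32,-75,35),(-32,75,35)): print(proj(d,P(*q),True))
x0,y0=170,0
im=cv2.resize(im[0:240,x0:490],None,fx=2.5,fy=2.5,interpolation=cv2.INTER_CUBIC)
cv2.imwrite("pics/w7.png",im)
E
```

```text
8.75 [ 658.9 -290.5  260.7] 24.02931239698986 29.999563917517662 [ 0.23  0.46 -2.42] [ 0.075 -0.123  0.005] tool moment [-0.087 -0.115 -0.005]
[[-0.995, 0.097, 0.001], [0.097, 0.995, -0.002], [-0.002, -0.001, -1.0]] [[0.097, 0.963, 0.25, 590.003], [0.995, -0.093, -0.026, -283.572], [-0.002, 0.251, -0.968, 425.076], [0.0, 0.0, 0.0, 1.0]]
(np.float64(228.3790048327552), np.float64(86.85847736391302))
(np.float64(359.0590291039986), np.float64(90.92760791661607))
```

View pics/w7.png

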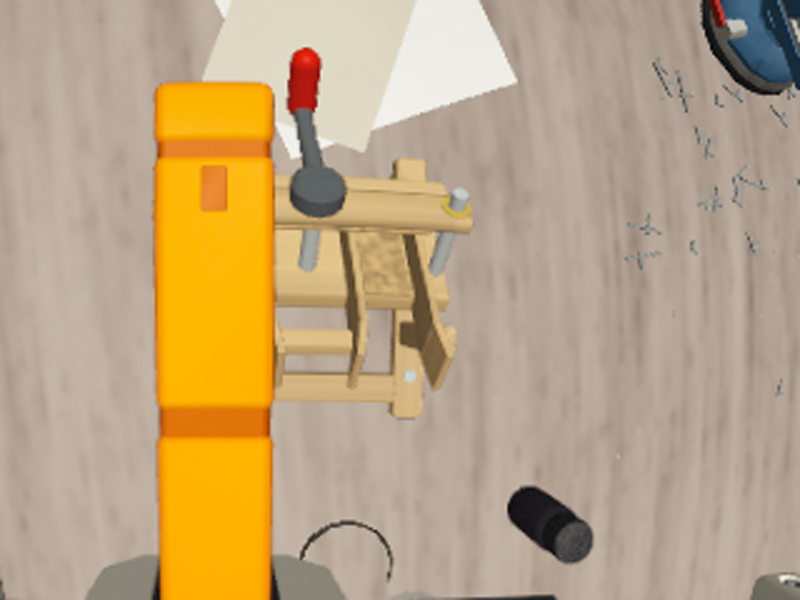

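```bash
python3 - <<'E'
from model import *
import pickle
d,s=pickle.load(open("w7.pkl","rb"))
f=lambda *q:tuple(np.round([(proj(d,P(*q),True)[0]-170+.5)*2.5,(proj(d,P(*q),True)[1]+.5)*2.5]).astype(int).tolist())
print("bar L",f(-32,75,35),f(-52,75,35),f(-32,75,23),f(-52,75,23),"hub",f(-42,0,40),f(-42,0,47),"knob tip",f(-98,0,82.5))
for x in(-30,-20,-10,0,10,20,26): print(x,"cheek2",f(x,38-15,8),"cheek1",f(x,38+15,8),"floorL",f(x,53,-12))
print("board edge",f(-24,0,-12),f(-24,53,-12))
g=cv2.cvtColor(d["color"],cv2.COLOR_RGB2GRAY)
for r in(98,104,110,116,122,128): print(r*2.5,"x from",305, g[r,305:352].tolist())
for c in(340,348,354): print("col",(c-170)*2.5,g[70:100,c].tolist())
print("row of bar end",[ (r, g[r,350:364].tolist()) for r in(86,89,92)])
E
```

```text
bar L (474, 229) (465, 200) (467, 246) (459, 217) hub (314, 197) (316, 185) knob tip (312, 54)
-30 cheek2 (357, 264) cheek1 (418, 267) floorL (409, 293)
-20 cheek2 (360, 280) cheek1 (421, 282) floorL (412, 308)
-10 cheek2 (362, 296) cheek1 (424, 298) floorL (415, 324)
0 cheek2 (364, 313) cheek1 (427, 315) floorL (418, 341)
10 cheek2 (367, 330) cheek1 (431, 332) floorL (421, 357)
20 cheek2 (369, 348) cheek1 (434, 350) floorL (424, 375)
26 cheek2 (371, 359) cheek1 (436, 361) floorL (426, 386)
board edge (306, 299) (411, 302)
245.0 x from 305 [199, 121, 77, 76, 113, 174, 189, 168, 152, 165, 165, 167, 163, 159, 155, 157, 163, 172, 178, 179, 178, 177, 173, 169, 170, 179, 182, 74, 75, 76, 80, 91, 172, 189, 182, 195, 194, 194, 177, 128, 141, 154, 164, 163, 159, 154, 165]
260.0 x from 305 [199, 199, 116, 76, 78, 87, 180, 189, 177, 150, 157, 158, 167, 179, 183, 182, 179, 173, 173, 176, 172, 169, 163, 158, 156, 156, 157, 190, 75, 77, 77, 78, 80, 157, 187, 184, 196, 107, 142, 157, 164, 164, 159, 155, 174, 174, 171]
275.0 x from 305 [193, 194, 167, 106, 77, 79, 95, 173, 191, 180, 154, 153, 155, 
[... 925 characters left out ...]
93, 193, 194, 169, 179, 182, 183, 184, 187, 188, 190, 187, 182, 183, 178, 165, 149, 136, 150, 158, 185, 197, 197, 195, 195, 195]
col 445.0 [167, 166, 167, 168, 168, 172, 178, 183, 147, 175, 174, 175, 175, 173, 160, 174, 184, 181, 182, 171, 156, 144, 120, 157, 160, 162, 163, 164, 163, 163]
col 460.0 [166, 166, 167, 167, 167, 189, 202, 203, 202, 186, 166, 164, 164, 164, 168, 176, 178, 180, 191, 186, 173, 156, 138, 140, 164, 166, 165, 164, 164, 165]
row of bar end [(86, [163, 170, 175, 175, 178, 173, 172, 167, 165, 160, 158, 159, 161, 163]), (89, [172, 174, 179, 184, 186, 187, 187, 188, 186, 145, 161, 159, 162, 164]), (92, [127, 129, 132, 136, 138, 141, 143, 146, 157, 164, 163, 163, 164, 165])]
```

Emit:
move_arm --pt "-0.007 -0.087 0.002 0.0036 0.0008 -0.0057 1" --pt "-0.007 -0.087 0.002 0.0036 0.0008 -0.0057 1" --pt "-0.007 -0.087 0.002 0.0036 0.0008 -0.0057 1" --pt "-0.007 -0.087 0.002 0.0036 0.0008 -0.0057 1" --pt "-0.007 -0.087 0.002 0.0036 0.0008 -0.0057 1" --pt "-0.007 -0.087 0.002 0.0036 0.0008 -0.0057 1" --pt "-0.007 -0.087 0.002 0.0036 0.0008 -0.0057 1" --pt "-0.007 -0.087 0.002 0.0036 0.0008 -0.0057 1" --pt "0 0 0 0.01 -0.001 -0.012 1" --pt "0 0 0 0.01 -0.001 -0.012 1" --pt "0 0 0 0 0 0 1" --pt "0 0 0 0 0 0 1"

```text
t: 9.8
position: [706.1, -286.4, 191.4]
ee_rot: [[-0.769, 0.079, 0.635], [0.065, 0.997, -0.046], [-0.636, 0.006, -0.772]]
ft_force: [-0.7, 0.8, -1.1]
grip_width: 23.8
gripper_force: 30.0
```

```bash
sed -i 's/^M=.*/M=np.array([605.3,-239.4,83.]);YAW=-.08/' model.py; cat > lane.py <<'E'
from model import *
import sys
lane,off,tz=map(float,sys.argv[1:4])  # lane y (+-38), TCP ahead of tube centre along X, TCP below tube centre along Z
s=manip.state();R=np.array(s["ee_rot"]);X,Y,Z=frame(YAW)
r=np.array(s["position"])-P(0,lane,0)
print("t",round(s["t"],2),"tube centre in lane x,y,z",np.round([r@X-off,r@Y,r@Z+tz],1),"rot err xyz lane",np.round([Y@R[:,2],X@R[:,2],-Y@R[:,0]],3),"F lane",np.round([s["ft_force"]@X,s["ft_force"]@Y,s["ft_force"]@Z],1),s["grip_width"],"j",np.round(s["joint_positions"],0))
E
python3 lane.py -38 45.6 7.1
```

```text
t 9.8 tube centre in lane x,y,z [104.   -0.8  23.1] rot err xyz lane [ 0.005 -0.009 -0.003] F lane [-1.3  0.7 -0.4] 23.809570881419184 j [ -32.   31.   92.   41.   27. -149.]
```

Emit:
move_arm --pt "0 0 0 0.006 0.0005 -0.0075 1" --pt "0 0 0 0.006 0 -0.0075 1" --pt "0 0 0 0 0 0 1" --pt "0 0 0 -0.0076 0.0006 -0.0064 1" --pt "0 0 0 -0.0076 0.0006 -0.0064 1" --pt "0 0 0 -0.0076 0.0006 -0.0064 1" --pt "0 0 0 0 0 0 1"

```text
t: 10.38
position: [694.6, -284.0, 155.8]
ee_rot: [[-0.77, 0.079, 0.633], [0.065, 0.997, -0.044], [-0.635, 0.007, -0.773]]
ft_force: [-1.1, -0.7, -2.5]
grip_width: 23.7
gripper_force: 30.0
```

```bash
python3 lane.py -38 45.6 7.1
```

```text
t 10.38 tube centre in lane x,y,z [72.2  0.7  3.4] rot err xyz lane [ 0.006 -0.011 -0.004] F lane [-2.4 -0.8 -1.3] 23.685064516603575 j [ -32.   33.   95.   48.   24. -157.]
```

```bash
cat > kin.py <<'E'
from model import *
from scipy.optimize import least_squares
from scipy.spatial.transform import Rotation as Ro
# planar arm: shoulder (a1,d1), upper L2, forearm L3 with offset e, tool length Lt
def fk(q,k):
    q=np.radians(q);a1,d1,L2,L3,e,Lt,r0=k
    b=q[1]+q[2]
    r=a1+L2*np.sin(q[1])+L3*np.sin(b)-e*np.cos(b); z=d1+L2*np.cos(q[1])+L3*np.cos(b)+e*np.sin(b)
    R=(Ro.from_euler('z',q[0])*Ro.from_euler('y',b)*Ro.from_euler('z',q[3])*Ro.from_euler('y',q[4])*Ro.from_euler('z',q[5]+r0)).as_matrix()
    w=np.array([r*np.cos(q[0]),r*np.sin(q[0]),z]);return w+Lt*R[:,2],R
D=[([69.694,20.125,94.679,0,65.265,-4.846],[146.454,529.771,218.085],[[-0.964,0.267,0],[0.267,0.964,-.001],[0,-.001,-1]]),
([-5.3,41,95.3,0,43.8,-53.9],[594.8,-8,4.9],[[-0.75,0.661,0],[0.661,0.75,0],[0,0,-1]]),
([-31.4,28.7,87.7,33.5,30.5,-139.9],[722.1,-292.1,245.2],[[-0.758,0.1,0.645],[0.075,0.995,-0.066],[-0.648,-0.002,-0.762]]),
([-32,31,92,41,27,-149],[706.1,-286.4,191.4],[[-0.769,0.079,0.635],[0.065,0.997,-0.046],[-0.636,0.006,-0.772]])]
s=manip.state();D.append((s["joint_positions"],s["position"],s["ee_rot"]))
def res(k): 
    o=[]
    for q,p,R in D:
        P_,R_=fk(q,k);o+=list(P_-p)+list(200*(R_-np.array(R)).ravel())
    return o
best=min((least_squares(res,[0,300,450,400,0,250,r0]) for r0 in(0,np.pi/2,np.pi,-np.pi/2)),key=lambda s:s.cost)
K=best.x
def ik(p,R,q0):
    f=lambda q:np.r_[fk(q,K)[0]-p,300*(fk(q,K)[1]-R).ravel()]
    r=least_squares(f,q0);return r.x,r.cost
if __name__=="__main__":
    print(K.round(2),best.cost,np.abs(best.fun).max())
    X,Y,Z=frame(YAW)
    for lane in(-38,38):
      q=np.array(s["joint_positions"])
      for tilt in(0,-.1):
       for x in(72,50,25,0):
        Rt=Ro.from_rotvec(tilt*Y).as_matrix()@np.c_[-X,Y,-Z]
        q,c=ik(P(x+45.6,lane,-4),Rt,q);print(lane,tilt,x,q.round(1),round(c,2))
    for x in(72,0): # half-turned tool
        for lane in(-38,38):
            q1,c=ik(P(x+45.6,lane,-4),np.c_[X,-Y,-Z],q+np.array([0,0,0,0,0,180]));print("half",lane,x,q1.round(1),round(c,2))
E
python3 kin.py
```

```text
[ 18.48 322.99 276.78 394.19 142.69 345.8    1.57] 4219.258415882521 45.109182547088956
-38 0 72 [ -29.4   28.4  101.9   52.5   19.9 -160.2] 0.0
-38 0 50 [ -30.2   26.6  106.4   59.2   18.9 -167.9] 0.0
-38 0 25 [ -31.1   24.7  111.3   67.5   18.1 -177.3] 0.0
-38 0 0 [ -32.1   23.1  115.8   76.1   17.8 -187.1] 0.0
-38 -0.1 72 [ -30.6   25.9  108.7   81.8   18.5 -190. ] 0.0
-38 -0.1 50 [ -31.4   24.4  112.8   89.    18.9 -198.4] 0.0
-38 -0.1 25 [ -32.5   22.9  117.3   96.6   19.7 -207.2] 0.0
-38 -0.1 0 [ -33.5   21.7  121.5  103.3   20.9 -215.2] 0.0
38 0 72 [ -21.8   23.1  108.8   49.9   14.4 -152.2] 0.0
38 0 50 [ -22.3   21.2  113.3   59.2   13.2 -162.2] 0.0
38 0 25 [ -23.    19.3  118.2   71.4   12.4 -175.2] 0.0
38 0 0 [ -23.8   17.6  122.8   84.4   12.3 -189.1] 0.0
38 -0.1 72 [ -22.6   20.6  115.6   91.8   12.8 -194.6] 0.0
38 -0.1 50 [ -23.3   19.   119.8  102.1   13.6 -205.6] 0.0
38 -0.1 25 [ -24.    17.4  124.3  112.    14.9 -216.4] 0.0
38 -0.1 0 [ -24.8   16.   128.6  119.9   16.6 -225.3] 0.0
half -38 72 [-29.4  28.4 101.9  52.5  19.9  19.8] 0.0
half 38 72 [-21.8  23.1 108.8  49.9  14.4  27.8] 0.0
half -38 0 [-32.1  23.1 115.8  76.1  17.8  -7.1] 0.0
half 38 0 [-23.8  17.6 122.8  84.4  12.3  -9.1] 0.0
```

Emit:
move_arm --pt "0 0 0 0.013 -0.001 0.011 1" --pt "0 0 0 0.013 -0.001 0.011 1" --pt "0 0 0 -0.013 0.001 0.015 1" --pt "0 0 0 -0.013 0.001 0.015 1" --pt "0.007 0.087 0 -0.009 0.03 0 1" --pt "0.007 0.087 0 -0.009 0.03 0 1" --pt "0.007 0.087 0 -0.009 0.03 0 1" --pt "0.007 0.087 0 -0.009 0.03 0 1" --pt "0.007 0.087 0 -0.009 0.03 0 1" --pt "0.007 0.087 0 -0.009 0.03 0 1" --pt "0.007 0.087 0 -0.009 0.03 0 1" --pt "0.007 0.087 0 -0.009 0.03 0 1"

```text
t: 11.38
position: [626.4, -48.9, 210.7]
ee_rot: [[-0.996, 0.083, 0.009], [0.083, 0.996, 0.006], [-0.009, 0.006, -1.0]]
ft_force: [-0.4, -0.0, -1.9]
grip_width: 23.6
gripper_force: 30.0
```

Emit:
move_arm --pt "0 0 0 0 0 -0.03 1" --pt "0 0 0 0 0 -0.03 1" --pt "0 0 0 0 0 -0.03 1" --pt "0 0 0 0 0 -0.03 1" --pt "0 0 0 0 0 -0.03 1" --pt "0 0 0 0 0 -0.02 1" --pt "0 0 0 0 0 0 1" --pt "0 0 0 0 0 0 1"

```text
t: 12.05
position: [626.6, -50.1, 39.4]
ee_rot: [[-0.997, 0.083, 0.011], [0.083, 0.997, 0.007], [-0.01, 0.008, -1.0]]
ft_force: [0.2, 0.6, -1.6]
grip_width: 23.5
gripper_force: 30.0
```

```bash
python3 m.py; python3 -c "
from h import *
s=manip.state();print(np.round(s['joint_positions'],1),np.round(s['ee_rot'],3).tolist())"
```

```text
12.05 [626.6 -50.1  39.4] 23.46368574683326 29.999509155750275 [ 0.21  0.6  -1.6 ] [ 0.032 -0.136 -0.008] tool moment [-0.043 -0.133  0.007]
[ -9.   40.3  89.8   0.7  49.4 -94.7] [[-0.997, 0.083, 0.011], [0.083, 0.997, 0.007], [-0.01, 0.008, -1.0]]
```

Emit:
move_arm --pt "-0.007 0.011 0 0 0 -0.014 1" --pt "0 0 0 0 0 -0.014 1" --pt "0 0 0 0 0 -0.006 1" --pt "0 0 0 0 0 0 1" --pt "0 0 0 0 0 0 0.2" --pt "0 0 0 0 0 0 0" --pt "0 0 0 0 0 0 0" --pt "0 0 0 0 0 0.02 0" --pt "0 0 0 0 0 0.025 0" --pt "0 0 -0.1209 0 0 0 0" --pt "0 0 -0.1209 0 0 0 0" --pt "0 0 -0.1209 0 0 0 0"

```text
t: 13.05
position: [626.6, -50.1, 51.0]
ee_rot: [[-0.9, 0.436, 0.001], [0.436, 0.9, 0.001], [-0.001, 0.001, -1.0]]
ft_force: [-0.3, -0.2, -0.5]
grip_width: 46.0
gripper_force: 0.0
```

Emit:
move_arm --pt "0 0 -0.1209 0 0 0 0" --pt "0 0 -0.1209 0 0 0 0" --pt "0 0 -0.1209 0 0 0 0" --pt "0 0 -0.1209 0 0 0 0" --pt "0 0 -0.1209 0 0 0 0" --pt "0 0 -0.1209 0 0 0 0" --pt "0 0 -0.1209 0 0 0 0" --pt "0 0 -0.1209 0 0 0 0" --pt "0 0 -0.1209 0 0 0 0" --pt "0 0 -0.1209 0 0 0 0" --pt "0 0 -0.1209 0 0 0 0" --pt "0 0 -0.1209 0 0 0 0"

```text
t: 14.05
position: [626.4, -50.1, 50.5]
ee_rot: [[0.325, 0.946, 0.001], [0.946, -0.325, -0.0], [0.0, 0.001, -1.0]]
ft_force: [-0.1, 0.5, -0.8]
grip_width: 46.6
gripper_force: 0.0
```

Emit:
move_arm --pt "0 0 -0.1209 0 0 0 0" --pt "0 0 -0.1209 0 0 0 0" --pt "0 0 -0.1209 0 0 0 0" --pt "0 0 -0.1209 0 0 0 0" --pt "0 0 -0.1209 0 0 0 0" --pt "0 0 -0.1209 0 0 0 0" --pt "0 0 -0.1209 0 0 0 0" --pt "0 0 -0.1209 0 0 0 0" --pt "0 0 -0.1209 0 0 0 0" --pt "0 0 -0.1209 0 0 0 0" --pt "0 0 -0.1209 0 0 0 0" --pt "0 0 0 0 0 0 0"

```text
t: 15.05
position: [626.3, -50.1, 50.4]
ee_rot: [[0.996, -0.09, 0.0], [-0.09, -0.996, -0.001], [0.0, 0.001, -1.0]]
ft_force: [0.1, -0.4, 0.2]
grip_width: 46.5
gripper_force: 0.0
```

```bash
python3 m.py; python3 - <<'E'
from h import *
s=manip.state();print(np.round(s['joint_positions'],1),np.round(s['ee_rot'],4).tolist())
for n in("scene","top","wrist"):
    d=manip.snapshot(n);im=d["color"][:,:,::-1]
    h=cv2.cvtColor(im,cv2.COLOR_BGR2HSV);m=cv2.inRange(h,(5,180,90),(20,255,255))
    N,L,S,C=cv2.connectedComponentsWithStats(m)
    for i in range(1,N):
        if S[i,4]>150:
            (u,v),wh,an=cv2.minAreaRect(np.argwhere(L==i)[:,::-1].astype(np.float32))
            print(n,S[i],np.round([u,v],1),np.round(wh),onz(d,u,v,24,n=="wrist").round(1))
E
```

```text
15.05 [626.3 -50.1  50.4] 46.45215568647366 0.0 [ 0.15 -0.42  0.2 ] [0.01  0.174 0.083] tool moment [-0.006 -0.174 -0.083]
[-8.8 39.6 89.2 -0.1 51.2 86.4] [[0.996, -0.0896, 0.0003], [-0.0896, -0.996, -0.001], [0.0004, 0.001, -1.0]]
scene [253 176  43  27 399] [273.7 189.1] [45.  9.] [571.6 -38.2  24. ]
wrist [  0 161   9  28 164] [  4.  174.5] [27.  8.] [680.8 164.7  24. ]
wrist [ 239  179   35   91 1682] [256. 224.] [90. 34.] [624.8 -50.1  24. ]
wrist [241 299  30  29 845] [255.5 313. ] [28. 29.] [549.4 -43.7  24. ]
```

Emit:
move_arm --pt "0 0 0.006 0 0 -0.02 0" --pt "0 0 0 0 0 -0.02 0" --pt "0 0 0 0 0 -0.006 1" --pt "0 0 0 0 0 0 1" --pt "0 0 0 0 0 0 1" --pt "0 0 0 0 0 0 1" --pt "0 0 0 0 0 0 1"

```text
t: 15.78
position: [627.0, -50.1, 5.3]
ee_rot: [[0.997, -0.078, 0.002], [-0.078, -0.997, -0.001], [0.002, 0.001, -1.0]]
ft_force: [-0.2, 0.0, 0.1]
grip_width: 23.5
gripper_force: 30.0
```

```bash
python3 m.py; python3 - <<'E'
from h import *
d=manip.snapshot("wrist");im=d["color"][:,:,::-1];s=manip.state()
h=cv2.cvtColor(im,cv2.COLOR_BGR2HSV);m=cv2.inRange(h,(5,180,90),(20,255,255))
c=np.where(m[:,256]>0)[0];print(c.min(),c.max())
e=onz(d,256,c.min()-.5,24,True);print(e,np.hypot(*(e-s["position"])[:2]))
E
```

```text
15.7833 [627.  -50.1   5.3] 23.515101034974144 30.000085160136223 [-0.24  0.03  0.1 ] [ 0.034  0.048 -0.031] tool moment [ 0.03  -0.05   0.031]
195 327
[657.96195426 -52.61611441  24.        ] 31.08555878362626
```

Emit:
move_arm --pt "0 0 0 0 0 0.01 1" --pt "0 0 0 0 0 0.02 1" --pt "0 0 0 0 0 0.03 1" --pt "0 0 0 0 0 0.03 1" --pt "0 0 0 0 0 0.03 1" --pt "0 0 0 0 0 0.03 1" --pt "0 0 0 0 0 0.03 1" --pt "0 0 0 0 0 0.03 1" --pt "-0.006 -0.06 0 0.0046 -0.014 0 1" --pt "-0.006 -0.07 0 0.007 -0.027 0 1" --pt "-0.006 -0.07 0 0.007 -0.027 0 1" --pt "-0.006 -0.07 0 0.007 -0.027 0 1"

```text
t: 16.83
position: [652.0, -145.9, 215.8]
ee_rot: [[0.959, -0.078, 0.271], [-0.074, -0.997, -0.026], [0.272, 0.005, -0.962]]
ft_force: [0.7, 0.1, -1.7]
grip_width: 24.0
gripper_force: 30.0
```

Emit:
move_arm --pt "-0.006 -0.07 0 0.007 -0.028 0 1" --pt "-0.006 -0.07 0 0.007 -0.028 0 1" --pt "-0.006 -0.07 0 0.007 -0.028 0 1" --pt "-0.006 -0.07 0 0.007 -0.028 0 1" --pt "-0.005 -0.07 0 0.007 -0.027 0 1" --pt "-0.005 -0.076 0 0 0 0 1" --pt "0 0 0 0.01 -0.001 -0.012 1" --pt "0 0 0 0.011 -0.001 -0.013 1" --pt "0 0 0 0 0 0 1" --pt "0 0 0 0 0 0 1"

```text
t: 17.67
position: [707.7, -285.6, 189.2]
ee_rot: [[0.764, -0.08, 0.64], [-0.059, -0.997, -0.054], [0.642, 0.003, -0.766]]
ft_force: [-1.1, 0.4, -1.7]
grip_width: 24.0
gripper_force: 30.0
```

```bash
sed -i 's/Y@R\[:,2\],X@R\[:,2\],-Y@R\[:,0\]/Y@R[:,2],X@R[:,2],Y@R[:,0]/' lane.py; python3 lane.py -38 45.6 6.7
```

```text
t 17.67 tube centre in lane x,y,z [1.037e+02 1.000e-01 2.010e+01] rot err xyz lane [-0.002 -0.     0.002] F lane [-1.9  0.3 -0.5] 23.951075053971895 j [-32.  31.  93.  42.  26.  30.]
```

Well aligned. Lower to h≈3.5 and slide part-way.

Emit:
move_arm --pt "0 0 0 0.0055 -0.0005 -0.0065 1" --pt "0 0 0 0.005 -0.0004 -0.006 1" --pt "0 0 0 -0.0076 0.0006 -0.0064 1" --pt "0 0 0 -0.0076 0.0006 -0.0064 1" --pt "0 0 0 -0.0076 0.0006 -0.0064 1" --pt "0 0 0 -0.0076 0.0006 -0.0064 1" --pt "0 0 0 -0.0076 0.0006 -0.0064 1" --pt "0 0 0 0 0 0 1"

```text
t: 18.33
position: [679.3, -283.5, 143.3]
ee_rot: [[0.765, -0.081, 0.639], [-0.06, -0.997, -0.054], [0.642, 0.003, -0.767]]
ft_force: [-0.4, -0.1, -2.0]
grip_width: 23.7
gripper_force: 30.0
```

```bash
python3 lane.py -38 45.6 6.7
```

```text
t 18.33 tube centre in lane x,y,z [52.3 -0.   3.3] rot err xyz lane [-0.002 -0.002  0.001] F lane [-1.6 -0.2 -1.3] 23.728322538342084 j [-33.  32.  98.  54.  22.  15.]
```

Emit:
move_arm --pt "0 0 0 -0.0076 0.0006 -0.0064 1" --pt "0 0 0 -0.0076 0.0006 -0.0064 1" --pt "0 0 0 -0.0076 0.0006 -0.0064 1" --pt "0 0 0 0 0 0 1"

```text
t: 18.67
position: [656.9, -281.9, 124.7]
ee_rot: [[0.764, -0.081, 0.64], [-0.06, -0.997, -0.054], [0.642, 0.003, -0.767]]
ft_force: [-1.5, 0.3, -1.6]
grip_width: 23.7
gripper_force: 30.0
```

```bash
python3 lane.py -38 45.6 6.7
```

```text
t 18.67 tube centre in lane x,y,z [23.2 -0.2  3.4] rot err xyz lane [-0.003 -0.001  0.001] F lane [-2.2  0.2 -0.2] 23.747727970402448 j [-34.  32. 102.  63.  21.   6.]
```

Emit:
move_arm --pt "0 0 0 -0.0076 0.0006 -0.0064 1" --pt "0 0 0 -0.006 0.0005 -0.005 1" --pt "0 0 0 0 0 0 1"

```text
t: 18.92
position: [643.8, -280.9, 113.8]
ee_rot: [[0.764, -0.081, 0.64], [-0.06, -0.997, -0.054], [0.643, 0.003, -0.766]]
ft_force: [-0.6, -0.6, -1.8]
grip_width: 23.9
gripper_force: 30.0
```

```bash
python3 lane.py -38 45.6 6.7
```

```text
t 18.92 tube centre in lane x,y,z [ 6.2 -0.3  3.5] rot err xyz lane [-0.003 -0.     0.001] F lane [-1.5 -0.6 -1. ] 23.87697418311016 j [-35.  32. 104.  68.  20.  -1.]
```

Emit:
move_arm --pt "0 0 0 -0.0031 0.0002 -0.0026 1" --pt "0 0 0 0.001 0 -0.0012 1" --pt "0 0 0 0 0 0 1"

```text
t: 19.17
position: [642.6, -281.1, 111.0]
ee_rot: [[0.763, -0.081, 0.641], [-0.059, -0.997, -0.055], [0.644, 0.004, -0.765]]
ft_force: [-3.1, 0.1, 1.5]
grip_width: 23.8
gripper_force: 30.0
```

```bash
python3 lane.py -38 45.6 6.7
```

```text
t 19.17 tube centre in lane x,y,z [ 3.5 -0.6  2.1] rot err xyz lane [-0.004  0.001  0.002] F lane [-1.4 -0.2  3.1] 23.764477430596944 j [-35.  33. 104.  69.  20.  -2.]
```

Emit:
move_arm --pt "0 0 0 -0.0016 0.0001 -0.0013 1" --pt "0 0 0 0.0005 0 -0.0006 1" --pt "0 0 0 0 0 0 1"

```text
t: 19.42
position: [641.6, -281.1, 109.5]
ee_rot: [[0.762, -0.081, 0.642], [-0.059, -0.997, -0.055], [0.644, 0.004, -0.765]]
ft_force: [-1.2, 0.4, 5.9]
grip_width: 24.0
gripper_force: 30.0
```

```bash
python3 lane.py -38 45.6 6.7
```

```text
t 19.42 tube centre in lane x,y,z [ 1.7 -0.6  1.6] rot err xyz lane [-0.004  0.002  0.002] F lane [2.9 0.3 5.3] 23.991711744199304 j [-35.  33. 104.  70.  20.  -3.]
```

Emit:
move_arm --pt "0 0 0 0 0 0 0.2" --pt "0 0 0 0 0 0 0.2" --pt "0 0 0 0 0 0 0.2" --pt "0 0 0 0 0 0 0.2" --pt "0 0 0 -0.0064 0.0005 0.0077 0.2" --pt "0 0 0 -0.0128 0.001 0.0153 0.2" --pt "0 0 0 -0.0128 0.001 0.0153 0.2" --pt "0 0 0 -0.0128 0.001 0.0153 0.2"

```text
t: 20.08
position: [595.0, -277.0, 162.8]
ee_rot: [[0.764, -0.081, 0.64], [-0.06, -0.997, -0.055], [0.643, 0.003, -0.766]]
ft_force: [0.5, -1.2, 0.8]
grip_width: 36.9
gripper_force: 0.0
```

```bash
python3 lane.py -38 45.6 6.7; cat > seen.py <<'E'
# compare orange/green tube's observed pixels with the model tube seated in a lane
from model import *
import sys
lane=float(sys.argv[1]);lo,hi=((5,180,60),(20,255,255)) if sys.argv[2]=="o" else ((55,110,40),(80,255,255))
for n in("scene","top","wrist"):
    d=manip.snapshot(n);h=cv2.cvtColor(d["color"],cv2.COLOR_RGB2HSV);m=cv2.inRange(h,lo,hi)
    N,L,S,C=cv2.connectedComponentsWithStats(m);f=n=="wrist"
    print(n,[(S[i].tolist(),C[i].round(1).tolist()) for i in range(1,N) if S[i,4]>40])
    for x in(70,26,-30): print("  model top face x=",x,[np.round(proj(d,P(x,lane+e,12),f),1).tolist() for e in(-12,12)])
E
python3 seen.py -38 o
```

```text
t 20.08 tube centre in lane x,y,z [ 0.1 -0.3 72.5] rot err xyz lane [-0.003 -0.     0.002] F lane [ 1.  -1.1  0.2] 36.86040696189208 j [-38.  24. 109.  61.  23.   4.]
scene [([283, 88, 30, 33, 307], [297.2, 103.2])]
  model top face x= 70 [[289.1, 85.3], [284.9, 90.5]]
  model top face x= 26 [[299.2, 97.7], [295.2, 103.0]]
  model top face x= -30 [[311.6, 113.0], [307.8, 118.4]]
top []
  model top face x= 70 [[374.1, 169.8], [365.9, 169.1]]
  model top face x= 26 [[370.8, 181.8], [362.8, 181.1]]
  model top face x= -30 [[366.8, 196.3], [359.0, 195.6]]
wrist [([110, 65, 11, 18, 68], [116.0, 73.6]), ([240, 178, 31, 91, 2636], [255.0, 222.7]), ([242, 299, 27, 8, 215], [254.9, 302.5])]
  model top face x= 70 [[270.0, 179.3], [238.3, 179.2]]
  model top face x= 26 [[269.2, 233.5], [239.1, 233.5]]
  model top face x= -30 [[267.9, 292.4], [240.4, 292.4]]
```

Emit:
move_arm --pt "0.007 0.087 0 -0.01 0.004 0.012 0" --pt "0.007 0.087 0 -0.01 0.008 0.01 0" --pt "0.007 0.087 0 -0.01 0.01 0.01 0" --pt "0.007 0.087 0 -0.01 0.012 0.01 0" --pt "0.007 0.087 0 -0.01 0.012 0.005 -0.4" --pt "0.007 0.087 0 -0.01 0.012 0.005 -0.4" --pt "0.007 0.087 0 -0.01 0.012 0.005 -0.4" --pt "0.007 0.087 0 -0.01 0.012 0.005 -0.4" --pt "0 0 0.1 -0.004 0.02 0 -0.4" --pt "0 0 0.11 -0.004 0.0265 -0.002 -0.4" --pt "0 0 0.11 -0.004 0.0265 -0.002 -0.4" --pt "0 0 0.11 -0.004 0.0265 -0.002 -0.4"

```text
t: 21.23
position: [512.0, -97.0, 206.6]
ee_rot: [[0.932, 0.354, 0.08], [0.351, -0.935, 0.044], [0.091, -0.013, -0.996]]
ft_force: [-0.4, -0.5, 1.0]
grip_width: 65.3
gripper_force: 0.0
```

Emit:
move_arm --pt "0 0 0.11 -0.004 0.0265 -0.002 -0.4" --pt "0 0 0.11 -0.004 0.0265 -0.002 -0.4" --pt "0 0 0.11 -0.004 0.0265 -0.002 -0.4" --pt "0 0 0.11 -0.004 0.0265 -0.002 -0.4" --pt "0 0 0.11 -0.004 0.0265 -0.002 -0.4" --pt "0 0 0.11 -0.004 0.0265 -0.002 -0.4" --pt "0 0 0.11 -0.004 0.0265 -0.002 -0.4" --pt "0 0 0.11 -0.004 0.0265 -0.002 -0.4" --pt "0 0 0.11 -0.004 0.0265 -0.002 -0.4" --pt "0 0 0.11 -0.004 0.0265 -0.002 -0.4" --pt "0 0 0.11 -0.004 0.0265 -0.002 -0.4" --pt "0 0 0.11 -0.004 0.0265 -0.002 -0.4"

```text
t: 22.23
position: [463.6, 221.3, 182.7]
ee_rot: [[-0.109, 0.994, -0.023], [0.99, 0.111, 0.09], [0.092, -0.013, -0.996]]
ft_force: [0.4, -0.1, -0.3]
grip_width: 64.8
gripper_force: 0.0
```

```bash
python3 m.py; cat > gr.py <<'E'
from h import *
s=manip.state();R=np.array(s['ee_rot']);print(np.round(s['joint_positions'],1),R.round(3).tolist(),"heading",np.degrees(np.arctan2(R[1,0],R[0,0])).round(1))
d=manip.snapshot("wrist");h=cv2.cvtColor(d["color"],cv2.COLOR_RGB2HSV);m=cv2.inRange(h,(55,110,40),(80,255,255))
N,L,S,C=cv2.connectedComponentsWithStats(m)
for i in range(1,N):
    if S[i,4]>300:
        r=cv2.minAreaRect(np.argwhere(L==i)[:,::-1].astype(np.float32));b=cv2.boxPoints(r)
        w=np.array([onz(d,*p,26,True) for p in b]);e=max(w[1]-w[0],w[2]-w[1],key=np.linalg.norm)
        print(S[i],np.round(r[0],1),np.round(r[1]),w.mean(0).round(1),np.linalg.norm(e).round(1),np.degrees(np.arctan2(e[1],e[0])).round(1))
E
python3 gr.py
```

```text
22.2333 [463.6 221.3 182.7] 64.82568985725027 0.0 [ 0.45 -0.14 -0.31] [-0.138  0.1   -0.02 ] tool moment [ 0.112 -0.125  0.032]
[ 17.4  18.4 102.8   6.2  58.6   7.9] [[-0.109, 0.994, -0.023], [0.99, 0.111, 0.09], [0.092, -0.013, -0.996]] heading 96.3
[ 227   79   43  123 2509] [248.5 140.2] [123.  21.] [446.9 280.   26. ] 136.8 -72.6
```

Emit:
move_arm --pt "-0.045 -0.012 0.065 -0.0055 0.0195 -0.01 -0.4" --pt "-0.045 -0.011 0.065 -0.0055 0.0195 -0.02 -0.3" --pt "0 0 0.064 -0.0055 0.0195 -0.02 -0.2" --pt "0 0 0 0 0 -0.02 -0.1" --pt "0 0 0 0 0 0 -0.1" --pt "0 0 0 0 0 0 -0.1"

```text
t: 22.78
position: [447.1, 278.0, 112.6]
ee_rot: [[-0.294, 0.956, -0.006], [0.956, 0.294, -0.003], [-0.001, -0.007, -1.0]]
ft_force: [0.5, -0.0, 1.0]
grip_width: 51.3
gripper_force: 0.0
```

```bash
python3 m.py;python3 gr.py
```

```text
22.7833 [447.1 278.  112.6] 51.31014559296878 0.0 [ 0.48 -0.03  0.96] [-0.074  0.011  0.017] tool moment [ 0.032 -0.068 -0.017]
[ 26.8  25.8 103.3  -0.   51.4   9.7] [[-0.294, 0.956, -0.006], [0.956, 0.294, -0.003], [-0.001, -0.007, -1.0]] heading 107.1
[ 244  116   27  150 3855] [257.  190.5] [149.  26.] [446.7 280.7  26. ] 137.0 -72.2
```

Emit:
move_arm --pt "0.003 0.006 0 0 0.002 -0.03 0" --pt "0 0 0 0 0 -0.03 0" --pt "0 0 0 0 0 -0.03 0" --pt "0 0 0 0 0 -0.0155 0" --pt "0 0 0 0 0 0 1" --pt "0 0 0 0 0 0 1" --pt "0 0 0 0 0 0 1" --pt "0 0 0 0 0 0 1" --pt "0 0 0 0 0 0 1" --pt "0 0 0 0 0 0 1"

```text
t: 23.67
position: [448.4, 280.3, 9.7]
ee_rot: [[-0.294, 0.956, -0.007], [0.956, 0.294, 0.001], [0.004, -0.007, -1.0]]
ft_force: [-2.0, -2.3, 7.6]
grip_width: 24.0
gripper_force: 30.0
```

```bash
python3 m.py
```

```text
23.6667 [448.4 280.3   9.7] 23.99080948622571 30.0018672645092 [-1.96 -2.27  7.59] [-0.432  0.337  0.003] tool moment [ 0.449 -0.314  0.001]
```

Emit:
move_arm --pt "0 0 0 0 0 0.01 1" --pt "0 0 0 0 0 0.02 1" --pt "0 0 0 0 0 0.02 1" --pt "0 0 0 0 0 0 1" --pt "0 0 0 0 0 0 1" --pt "0 0 0 0 0 0 1" --pt "0 0 0 0 0 0 1"

```text
t: 24.25
position: [447.0, 279.8, 57.2]
ee_rot: [[-0.294, 0.956, -0.011], [0.956, 0.294, -0.0], [0.003, -0.01, -1.0]]
ft_force: [0.0, 0.4, -3.0]
grip_width: 23.7
gripper_force: 30.0
```

```bash
python3 m.py; python3 -c "
from h import *
manip.snapshot('top')"; python3 m.py;  python3 -c "
from h import *
manip.snapshot('top')"; python3 m.py;  python3 -c "
from h import *
manip.snapshot('top')"; python3 m.py
```

```text
24.25 [447.  279.8  57.2] 23.69308073238598 29.999305307865143 [ 0.03  0.41 -2.97] [-0.021  0.076  0.006] tool moment [ 0.078  0.002 -0.006]
24.3 [447.  279.8  57.1] 23.62154106165506 29.99941471964121 [ 0.69 -0.08 -2.53] [ 0.022  0.058 -0.011] tool moment [0.049 0.038 0.01 ]
24.35 [447.1 279.8  57.1] 23.588999577157846 29.999320842325687 [ 0.05  0.31 -3.37] [ 0.027  0.062 -0.048] tool moment [0.052 0.044 0.047]
24.4 [447.2 279.9  57.3] 23.67387245746563 29.999362975358963 [ 0.24  0.13 -2.36] [-0.005  0.029  0.019] tool moment [ 0.029  0.003 -0.019]
```

```bash
cat > avg.py <<'E'
from h import *
A=[]
for i in range(14):
    manip.snapshot("top");s=manip.state();R=np.array(s["ee_rot"]);A.append(np.r_[R.T@s["moment"],R.T@s["ft_force"]])
A=np.array(A);print(s["t"],A.mean(0).round(3),A.std(0).round(3));print(A[:,1].round(3))
E
python3 avg.py
```

```text
25.1 [ 0.045  0.006  0.011 -0.13  -0.021  2.732] [0.031 0.028 0.031 0.42  0.483 0.453]
[ 0.046  0.027 -0.01   0.039 -0.021  0.031  0.037  0.005 -0.061 -0.017
  0.014 -0.011  0.003  0.009]
```

Emit:
move_arm --pt "0 0 0 0 0 -0.02 1" --pt "0 0 0 0 0 -0.02 1" --pt "0 0 0 0 0 -0.008 1" --pt "0 0 0 0 0 0 0" --pt "0 0 0 0 0 0 0" --pt "0 0 0 0 0 0 0" --pt "0 0 0 0 0 0.024 0" --pt "0 0 0 0 0 0.024 0" --pt "0 0 0 0 0 0 0" --pt "0 0 0 0 0 0 0"

```text
t: 25.93
position: [448.4, 280.5, 59.5]
ee_rot: [[-0.294, 0.956, -0.007], [0.956, 0.294, 0.002], [0.004, -0.006, -1.0]]
ft_force: [0.0, 0.4, -1.1]
grip_width: 46.8
gripper_force: 0.0
```

```bash
python3 m.py; python3 avg.py; python3 gr.py
```

```text
25.9333 [448.4 280.5  59.5] 46.82455162251935 0.0 [ 0.    0.44 -1.09] [-0.126  0.064 -0.005] tool moment [ 0.098 -0.101  0.006]
26.6333 [ 0.044 -0.061  0.02  -0.037  0.166  0.186] [0.028 0.026 0.032 0.528 0.482 0.466]
[-0.079 -0.066 -0.064 -0.078 -0.062 -0.038 -0.049 -0.041 -0.033 -0.091
 -0.085 -0.006 -0.107 -0.052]
[ 26.8  31.  104.6   0.4  44.9   9.5] [[-0.294, 0.956, -0.01], [0.956, 0.294, 0.0], [0.003, -0.009, -1.0]] heading 107.1
[ 238  118   35  152 5013] [255.  193.5] [151.  34.] [442.4 294.1  26. ] 109.2 -72.1
```

Emit:
move_arm --pt "0 0.008 0 -0.0075 0.0215 0 0.1" --pt "0 0 0 -0.0075 0.0215 0 0.1" --pt "0 0 0 0 0 -0.02 0.1" --pt "0 0 0 0 0 -0.02 0.1" --pt "0 0 0 0 0 -0.01 0.1" --pt "0 0 0 0 0 0 1" --pt "0 0 0 0 0 0 1" --pt "0 0 0 0 0 0 1" --pt "0 0 0 0 0 0 1" --pt "0 0 0 0 0 0 1"

```text
t: 27.52
position: [433.2, 323.3, 8.9]
ee_rot: [[-0.294, 0.956, -0.016], [0.956, 0.294, 0.001], [0.006, -0.015, -1.0]]
ft_force: [0.2, -1.6, 4.0]
grip_width: 23.8
gripper_force: 30.0
```

```bash
python3 m.py; python3 - <<'E'
from h import *
d=manip.snapshot("wrist");s=manip.state();R=np.array(s["ee_rot"]);print(R.round(3).tolist())
h=cv2.cvtColor(d["color"],cv2.COLOR_RGB2HSV);m=cv2.inRange(h,(55,110,40),(80,255,255))
c=np.where(m[:,256]>0)[0];print(c.min(),c.max(),[np.where(m[r]>0)[0][[0,-1]].tolist() for r in(c.min()+8,c.min()+30,c.max()-8) if m[r].any()])
for z in(2,26): e=onz(d,256,c.min()-.5,z,True);print(z,np.hypot(*(e-s["position"])[:2]))
E
```

```text
27.5167 [433.2 323.3   8.9] 23.812952112470448 30.000638453057036 [ 0.24 -1.62  3.97] [-0.204 -0.056  0.015] tool moment [ 0.006 -0.211 -0.012]
[[-0.294, 0.956, -0.016], [0.956, 0.294, 0.001], [0.006, -0.015, -1.0]]
196 326 [[236, 276], [235, 277], [238, 274]]
2 23.683774217818886
26 29.880150439734923
```

Emit:
move_arm --pt "0 0 0 0 0 0.01 1" --pt "0 0 0 0 0 0.02 1" --pt "0 -0.016 0 0 0 0.03 1" --pt "0 0 0 0 0 0.03 1" --pt "0 0 0 0 0 0.03 1" --pt "0 0 0 0 0 0.03 1" --pt "0 0 0 0 0 0.03 1" --pt "0 0 -0.06 0.008 -0.015 0.026 1" --pt "0 0 -0.105 0.0145 -0.0295 0 1" --pt "0 0 -0.105 0.0145 -0.0295 0 1" --pt "0 0 -0.105 0.0145 -0.0295 0 1" --pt "0 0 -0.105 0.0145 -0.0295 0 1"

```text
t: 28.57
position: [498.5, 188.7, 214.7]
ee_rot: [[0.185, 0.983, -0.001], [0.983, -0.185, 0.001], [0.001, -0.001, -1.0]]
ft_force: [-0.0, -0.5, -3.8]
grip_width: 23.9
gripper_force: 30.0
```

Emit:
move_arm --pt "0 0 -0.105 0.0145 -0.0295 0 1" --pt "0 0 -0.105 0.0145 -0.0295 0 1" --pt "0 0 -0.105 0.0145 -0.0295 0 1" --pt "0 0 -0.105 0.0145 -0.0295 0 1" --pt "0 0 -0.105 0.0145 -0.0295 0 1" --pt "0 0 -0.105 0.0145 -0.0295 0 1" --pt "0 0 -0.105 0.0145 -0.0295 0 1" --pt "0 0 -0.105 0.0145 -0.0295 0 1" --pt "0 0 -0.105 0.0145 -0.0295 0 1" --pt "0 0 -0.105 0.0145 -0.0295 0 1" --pt "0 0 -0.105 0.0145 -0.0295 0 1" --pt "0 0 0 0 0 0 1"

```text
t: 29.57
position: [659.0, -139.3, 214.0]
ee_rot: [[0.975, 0.222, 0.001], [0.222, -0.975, 0.0], [0.001, 0.0, -1.0]]
ft_force: [0.2, 0.4, -4.1]
grip_width: 24.1
gripper_force: 30.0
```

```bash
python3 m.py; python3 gr.py|head -1
```

```text
29.5667 [ 659.  -139.3  214. ] 24.1108089685844 30.00029928982258 [ 0.15  0.4  -4.05] [ 0.003 -0.123  0.02 ] tool moment [-0.025  0.12  -0.02 ]
[-15.9  33.4  74.7   0.   71.9  61.2] [[0.975, 0.222, 0.001], [0.222, -0.975, 0.0], [0.001, 0.0, -1.0]] heading 12.9
```

Emit:
move_arm --pt "0 0 -0.102 0.004 -0.008 0 1" --pt "0 0 -0.102 0.004 -0.008 0 1" --pt "0 0 -0.101 0.004 -0.008 0 1" --pt "-0.006 -0.077 0 0.004 -0.008 0 1" --pt "-0.006 -0.077 0 0.004 -0.008 0 1" --pt "-0.006 -0.077 0 0.004 -0.008 0 1" --pt "-0.006 -0.077 0 0.004 -0.008 0 1" --pt "-0.006 -0.077 0 0.004 -0.008 0.001 1" --pt "-0.006 -0.077 0 0.002 -0.005 0.001 1" --pt "-0.006 -0.077 0 0 0 0 1" --pt "-0.007 -0.077 0 0 0 0 1" --pt "-0.007 -0.08 0 0 0 0 1"

```text
t: 30.62
position: [691.3, -202.4, 216.7]
ee_rot: [[0.764, -0.07, 0.641], [-0.05, -0.997, -0.05], [0.643, 0.006, -0.766]]
ft_force: [0.9, 0.6, -2.2]
grip_width: 23.8
gripper_force: 30.0
```

Emit:
move_arm --pt "0 0 0 0.01 -0.001 -0.012 1" --pt "0 0 0 0.011 -0.001 -0.013 1" --pt "0 0 0 0 0 0 1" --pt "0 0 0 0 0 0 1"

```text
t: 30.95
position: [712.7, -204.0, 190.6]
ee_rot: [[0.767, -0.069, 0.638], [-0.05, -0.998, -0.047], [0.64, 0.004, -0.769]]
ft_force: [-0.3, 0.2, -1.8]
grip_width: 23.6
gripper_force: 30.0
```

```bash
python3 lane.py 38 46 5.5; python3 m.py
```

```text
t 30.95 tube centre in lane x,y,z [103.    5.9  21. ] rot err xyz lane [ 0.004 -0.004  0.011] F lane [-1.4  0.2 -1.2] 23.628569294158716 j [-24.  28.  97.  37.  21.  38.]
30.95 [ 712.7 -204.   190.6] 23.628569294158716 29.999644607305527 [-0.34  0.2  -1.83] [ 0.043  0.656 -0.031] tool moment [-0.02  -0.657  0.02 ]
```

Emit:
move_arm --pt "0.007 0 -0.008 -0.0005 -0.006 0 1" --pt "0 0 0 0 0 0 1" --pt "0 0 0 0.0055 -0.0005 -0.0065 1" --pt "0 0 0 0.0055 -0.0004 -0.0065 1" --pt "0 0 0 -0.0076 0.0006 -0.0064 1" --pt "0 0 0 0 0 0 1"

```text
t: 31.45
position: [715.2, -211.0, 169.2]
ee_rot: [[0.767, -0.079, 0.636], [-0.063, -0.997, -0.048], [0.638, -0.003, -0.77]]
ft_force: [-0.6, 0.6, -3.2]
grip_width: 23.8
gripper_force: 30.0
```

```bash
python3 lane.py 38 46 5.5
```

```text
t 31.45 tube centre in lane x,y,z [91.6 -0.9  2.6] rot err xyz lane [ 0.003 -0.006 -0.001] F lane [-2.6  0.5 -2.1] 23.80386056859503 j [-25.  30.  97.  41.  20.  35.]
```

Emit:
move_arm --pt "0 0 0 -0.0006 0.0008 0.0008 1" --pt "0 0 0 -0.0076 0.0006 -0.0064 1" --pt "0 0 0 -0.0076 0.0006 -0.0064 1" --pt "0 0 0 -0.0076 0.0006 -0.0064 1" --pt "0 0 0 -0.0076 0.0006 -0.0064 1" --pt "0 0 0 0 0 0 1"

```text
t: 31.95
position: [684.1, -208.0, 145.8]
ee_rot: [[0.766, -0.079, 0.637], [-0.063, -0.997, -0.048], [0.639, -0.003, -0.769]]
ft_force: [0.4, -0.3, -2.2]
grip_width: 23.9
gripper_force: 30.0
```

```bash
python3 lane.py 38 46 5.5
```

```text
t 31.95 tube centre in lane x,y,z [52.6 -0.4  4.7] rot err xyz lane [ 0.003 -0.005 -0.001] F lane [-1.1 -0.2 -1.9] 23.889800613556908 j [-26.  30. 102.  53.  17.  21.]
```

Emit:
move_arm --pt "0 0 0 -0.0076 0.0006 -0.0064 1" --pt "0 0 0 -0.0076 0.0006 -0.0064 1" --pt "0 0 0 -0.0076 0.0006 -0.0064 1" --pt "0 0 0 0 0 0 1"

```text
t: 32.28
position: [661.8, -206.4, 127.0]
ee_rot: [[0.766, -0.079, 0.638], [-0.063, -0.997, -0.048], [0.64, -0.003, -0.769]]
ft_force: [0.2, 0.4, -3.2]
grip_width: 23.8
gripper_force: 30.0
```

```bash
python3 lane.py 38 46 5.5
```

```text
t 32.28 tube centre in lane x,y,z [23.4 -0.5  4.7] rot err xyz lane [ 0.003 -0.004 -0.001] F lane [-1.9  0.4 -2.6] 23.797411905911282 j [-27.  30. 106.  65.  16.   9.]
```

Emit:
move_arm --pt "0 0 0 -0.0076 0.0006 -0.0064 1" --pt "0 0 0 -0.0065 0.0005 -0.0055 1" --pt "0 0 0 0.0008 0 -0.001 1" --pt "0 0 0 0 0 0 1"

```text
t: 32.62
position: [649.5, -205.6, 115.0]
ee_rot: [[0.765, -0.079, 0.639], [-0.062, -0.997, -0.049], [0.641, -0.002, -0.768]]
ft_force: [-2.6, 0.5, -1.4]
grip_width: 23.6
gripper_force: 30.0
```

```bash
python3 lane.py 38 46 5.5
```

```text
t 32.62 tube centre in lane x,y,z [ 6.3 -0.7  3.4] rot err xyz lane [ 0.002 -0.003 -0.001] F lane [-2.9  0.3  0.7] 23.603402152299207 j [-27.  30. 108.  73.  15.  -0.]
```

Emit:
move_arm --pt "0 0 0 -0.0016 0.0001 -0.0013 1" --pt "0 0 0 0.0008 0 -0.001 1" --pt "0 0 0 0 0 0 1"

```text
t: 32.87
position: [649.3, -205.7, 113.6]
ee_rot: [[0.764, -0.079, 0.64], [-0.061, -0.997, -0.049], [0.642, -0.002, -0.767]]
ft_force: [-0.6, 0.1, 4.6]
grip_width: 23.6
gripper_force: 30.0
```

```bash
python3 lane.py 38 46 5.5
```

```text
t 32.87 tube centre in lane x,y,z [ 5.2 -0.9  2.5] rot err xyz lane [ 0.002 -0.001 -0.   ] F lane [2.5 0.1 3.9] 23.60184566958246 j [-27.  30. 108.  74.  15.  -2.]
```

Emit:
move_arm --pt "0 0 0 -0.0019 0.0001 -0.0009 1" --pt "0 0 0 -0.0012 0.0001 -0.001 1" --pt "0 0 0 0 0 0 1"

```text
t: 33.12
position: [644.8, -205.1, 110.3]
ee_rot: [[0.766, -0.079, 0.638], [-0.062, -0.997, -0.049], [0.64, -0.002, -0.768]]
ft_force: [-1.1, 1.0, 0.4]
grip_width: 24.0
gripper_force: 30.0
```

```bash
python3 lane.py 38 46 5.5
```

```text
t 33.12 tube centre in lane x,y,z [-0.4 -0.6  2.8] rot err xyz lane [ 0.002 -0.003 -0.001] F lane [-0.6  0.9  1.1] 24.026465856067297 j [-28.  30. 109.  76.  15.  -3.]
```

Emit:
move_arm --pt "0 0 0 0 0 0 0.2" --pt "0 0 0 0 0 0 0.2" --pt "0 0 0 0 0 0 0.2" --pt "0 0 0 0 0 0 0.2" --pt "0 0 0 -0.0064 0.0005 0.0077 0.2" --pt "0 0 0 -0.0128 0.001 0.0153 0.2" --pt "0 0 0 -0.0128 0.001 0.0153 0.2" --pt "0 0 0 -0.0128 0.001 0.0153 0.2" --pt "0 0 0 0 0 0 0.2"

```text
t: 33.87
position: [599.7, -201.9, 166.6]
ee_rot: [[0.764, -0.079, 0.64], [-0.061, -0.997, -0.05], [0.642, -0.001, -0.766]]
ft_force: [0.1, -0.8, 0.8]
grip_width: 37.2
gripper_force: 0.0
```

```bash
python3 lane.py 38 46 5.5; python3 seen.py 38 g; python3 seen.py -38 o
```

```text
t 33.87 tube centre in lane x,y,z [ 1.2 -1.1 75. ] rot err xyz lane [ 0.001 -0.001 -0.   ] F lane [ 0.6 -0.8  0.5] 37.15435744058946 j [-30.  21. 113.  62.  18.   9.]
scene [([269, 105, 31, 34, 316], [283.6, 120.0])]
  model top face x= 70 [[275.5, 102.2], [271.1, 107.8]]
  model top face x= 26 [[286.2, 114.8], [281.9, 120.5]]
  model top face x= -30 [[299.3, 130.4], [295.2, 136.1]]
top [([15, 149, 10, 8, 60], [19.3, 152.7]), ([338, 163, 11, 31, 190], [342.4, 175.7])]
  model top face x= 70 [[348.2, 167.5], [340.0, 166.7]]
  model top face x= 26 [[345.4, 179.5], [337.4, 178.8]]
  model top face x= -30 [[342.1, 194.1], [334.3, 193.4]]
wrist [([241, 175, 30, 95, 2730], [255.6, 221.7]), ([243, 299, 26, 5, 130], [255.5, 301.0])]
  model top face x= 70 [[270.5, 177.9], [238.7, 177.9]]
  model top face x= 26 [[269.7, 232.1], [239.6, 232.1]]
  model top face x= -30 [[268.6, 291.0], [241.1, 291.0]]
scene [([283, 88, 12, 13, 97], [288.8, 94.0])]
  model top face x= 70 [[289.1, 85.3], [284.9, 90.5]]
  model top face x= 26 [[299.2, 97.7], [295.2, 103.0]]
  model top face x= -30 [[311.6, 113.0], [307.8, 118.4]]
top []
  model top face x= 70 [[374.1, 169.8], [365.9, 169.1]]
  model top face x= 26 [[370.8, 181.8], [362.8, 181.1]]
  model top face x= -30 [[366.8, 196.3], [359.0, 195.6]]
wrist [([152, 58, 9, 16, 58], [156.5, 66.1]), ([329, 176, 38, 64, 2071], [347.5, 207.8]), ([0, 217, 6, 16, 65], [2.0, 224.0])]
  model top face x= 70 [[366.9, 177.6], [338.2, 177.3]]
  model top face x= 26 [[361.7, 229.9], [334.2, 230.6]]
  model top face x= -30 [[353.3, 287.3], [327.8, 288.9]]
```

```bash
python3 - <<'E'
from model import *
import pickle
d,s=pickle.load(open("w7.pkl","rb"))
h=cv2.cvtColor(d["color"],cv2.COLOR_RGB2HSV);m=cv2.inRange(h,(0,170,60),(4,255,255))|cv2.inRange(h,(172,170,60),(180,255,255))
N,L,S,C=cv2.connectedComponentsWithStats(m)
for i in range(1,N):
    if S[i,4]>30 and C[i][0]<330:
        p=np.argwhere(L==i);print(S[i],C[i].round(1),[ (r,p[p[:,0]==r][:,1].min(),p[p[:,0]==r][:,1].max()) for r in np.unique(p[:,0])[::4]])
for t in(0,.05,.1,.15,.2):
    print(t,[np.round(proj(d,P(-42-56*np.cos(t),-56*np.sin(t),z),True),1).tolist() for z in(82.5-7,62,41.5)])
E
```

```text
[285  19  13  26 262] [291.1  31.5] [(np.int64(19), np.int64(291), np.int64(293)), (np.int64(23), np.int64(287), np.int64(297)), (np.int64(27), np.int64(286), np.int64(297)), (np.int64(31), np.int64(286), np.int64(297)), (np.int64(35), np.int64(286), np.int64(296)), (np.int64(39), np.int64(285), np.int64(295)), (np.int64(43), np.int64(286), np.int64(295))]
0 [[293.4, 25.9], [292.6, 34.9], [291.4, 48.0]]
0.05 [[291.0, 25.8], [290.3, 34.9], [289.1, 48.0]]
0.1 [[288.7, 25.9], [288.0, 35.0], [286.9, 48.1]]
0.15 [[286.3, 26.0], [285.7, 35.1], [284.7, 48.2]]
0.2 [[284.0, 26.1], [283.4, 35.2], [282.6, 48.4]]
```

Emit:
move_arm --pt "0.007 0.087 0 -0.02 -0.005 0.005 0" --pt "0.007 0.087 0 -0.023 -0.005 0 0" --pt "0.007 0.087 0 -0.023 -0.005 -0.002 0" --pt "0.007 0.088 0 -0.023 -0.005 -0.005 0" --pt "0 0 0 -0.023 -0.005 -0.01 0" --pt "0 0 0 -0.017 -0.004 -0.02 0" --pt "0 0 0 0 0 -0.016 0" --pt "0 0 0 0 0 0 0" --pt "0 0 0 0 0 0 0"

```text
t: 34.92
position: [490.9, -223.6, 113.7]
ee_rot: [[0.91, -0.073, 0.409], [-0.072, -0.997, -0.019], [0.409, -0.012, -0.912]]
ft_force: [-0.5, -0.3, 1.0]
grip_width: 46.6
gripper_force: 0.0
```

```bash
python3 m.py; cat > knob.py <<'E'
from model import *
s=manip.state();R=np.array(s["ee_rot"]);p=np.array(s["position"]);print(np.round(s["joint_positions"],1),R.round(3).tolist())
X,Y,Z=frame(YAW)
d=manip.snapshot("wrist")
h=cv2.cvtColor(d["color"],cv2.COLOR_RGB2HSV);m=cv2.inRange(h,(0,170,60),(4,255,255))|cv2.inRange(h,(172,170,60),(180,255,255))
N,L,S,C=cv2.connectedComponentsWithStats(m)
for i in range(1,N):
    if S[i,4]>100: print(S[i],C[i].round(1))
for t in(0,.1,.8,1.5,1.57):
    print(t,[np.round(proj(d,P(-42-56*np.cos(t),-56*np.sin(t),z-11.5*t/1.57),True),1).tolist() for z in(82.5,62,41.5)])
r=p-P(0,0,0);print("TCP lane",[round(float(r@a),1) for a in(X,Y,Z)])
E
python3 knob.py
```

```text
34.9167 [ 490.9 -223.6  113.7] 46.59974397288843 0.0 [-0.53 -0.25  1.02] [ 0.052  0.322 -0.012] tool moment [ 0.019 -0.325  0.026]
[-36.2  20.  117.3  31.6  25.6  31.5] [[0.91, -0.073, 0.409], [-0.072, -0.997, -0.019], [0.409, -0.012, -0.912]]
[259 224  19  38 639] [267.9 242.2]
0 [[265.6, 255.3], [265.2, 237.0], [264.9, 221.2]]
0.1 [[273.6, 254.3], [272.6, 236.1], [271.8, 220.4]]
0.8 [[324.0, 230.7], [319.2, 214.0], [315.0, 199.7]]
1.5 [[352.0, 182.6], [344.4, 168.9], [337.9, 157.4]]
1.57 [[352.9, 176.9], [345.1, 163.6], [338.5, 152.5]]
TCP lane [-68.6, 6.6, 97.7]
```

Emit:
move_arm --pt "0 0 0 -0.0115 -0.004 -0.001 0" --pt "0 0 0 -0.011 -0.004 -0.001 0" --pt "0 0 0 0 0 0 0" --pt "0 0 0 0.0075 -0.0003 -0.0165 0" --pt "0 0 0 0.0075 -0.0003 -0.0165 0" --pt "0 0 0 0.0075 -0.0003 -0.0165 0" --pt "0 0 0 0 0 0 0"

```text
t: 35.55
position: [491.8, -232.1, 61.3]
ee_rot: [[0.91, -0.072, 0.409], [-0.071, -0.997, -0.018], [0.409, -0.012, -0.912]]
ft_force: [-0.5, 1.4, -1.0]
grip_width: 46.6
gripper_force: 0.0
```

```bash
python3 m.py; python3 knob.py
```

```text
35.55 [ 491.8 -232.1   61.3] 46.55158491067354 0.0 [-0.5   1.37 -1.05] [-0.01   0.364  0.068] tool moment [-0.008 -0.363 -0.073]
[-37.   26.5 118.   42.3  20.1  19.2] [[0.91, -0.072, 0.409], [-0.071, -0.997, -0.018], [0.409, -0.012, -0.912]]
[ 242  220   27   50 1117] [255.7 244.8]
0 [[251.5, 262.1], [252.4, 237.7], [253.2, 217.4]]
0.1 [[262.2, 260.9], [262.1, 236.6], [262.0, 216.4]]
0.8 [[329.9, 229.5], [323.1, 207.7], [317.3, 189.9]]
1.5 [[367.9, 163.6], [356.0, 147.7], [346.3, 135.1]]
1.57 [[369.1, 155.7], [356.9, 140.6], [347.0, 128.7]]
TCP lane [-101.0, -1.8, 56.5]
```

```bash
python3 - <<'E'
from model import *
X,Y,Z=frame(YAW)
th=np.linspace(.035,1.635,25)
q=np.array([(-56*np.cos(t))*X-56*np.sin(t)*Y-11.5*t/1.57*Z for t in th])
print(np.diff(q,axis=0).round(1).tolist())
E
```

```text
[[0.2, -3.8, -0.2], [0.4, -3.7, -0.1], [0.6, -3.7, 0.1], [0.8, -3.7, 0.3], [1.0, -3.6, 0.4], [1.2, -3.5, 0.6], [1.3, -3.4, 0.7], [1.5, -3.3, 0.8], [1.7, -3.2, 1.0], [1.8, -3.1, 1.1], [2.0, -2.9, 1.2], [2.2, -2.8, 1.3], [2.3, -2.6, 1.5], [2.4, -2.4, 1.6], [2.6, -2.2, 1.6], [2.7, -2.0, 1.7], [2.8, -1.8, 1.8], [2.9, -1.6, 1.9], [2.9, -1.4, 1.9], [3.0, -1.1, 2.0], [3.1, -0.9, 2.0], [3.1, -0.6, 2.0], [3.2, -0.4, 2.0], [3.2, -0.1, 2.0]]
```

Emit:
move_arm --pt "0 0 0 0 0 0 1" --pt "0 0 0 0 0 0 1" --pt "0 0 0 0 0 0 1" --pt "0 0 0 0 0 0 1" --pt "0 0 0 0 0 0 1" --pt "0 0 0 0 0 0 1" --pt "0 0 0 0 0 0 1"

```text
t: 36.18
position: [490.9, -232.6, 63.2]
ee_rot: [[0.909, -0.073, 0.41], [-0.071, -0.997, -0.02], [0.411, -0.011, -0.912]]
ft_force: [0.8, 3.0, 3.3]
grip_width: 14.1
gripper_force: 30.0
```

```bash
python3 m.py
```

```text
36.1833 [ 490.9 -232.6   63.2] 14.11727032289425 30.008845031261444 [0.82 3.04 3.3 ] [0.291 0.096 0.035] tool moment [ 0.272 -0.118  0.085]
```

Gripped (≈15 mm pin). Swing the first half.

Emit:
move_arm --pt "0 0 0 0.0002 -0.0038 -0.0002 1" --pt "0 0 0 0.0004 -0.0037 -0.0001 1" --pt "0 0 0 0.0006 -0.0037 0.0001 1" --pt "0 0 0 0.0008 -0.0037 0.0003 1" --pt "0 0 0 0.001 -0.0036 0.0004 1" --pt "0 0 0 0.0012 -0.0035 0.0006 1" --pt "0 0 0 0.0013 -0.0034 0.0007 1" --pt "0 0 0 0.0015 -0.0033 0.0008 1" --pt "0 0 0 0.0017 -0.0032 0.001 1"

```text
t: 36.93
position: [497.4, -262.8, 65.0]
ee_rot: [[0.911, -0.071, 0.406], [-0.071, -0.997, -0.015], [0.406, -0.015, -0.914]]
ft_force: [-9.1, 7.5, 3.8]
grip_width: 14.5
gripper_force: 30.1
```

```bash
python3 m.py; python3 knob.py
```

```text
36.9333 [ 497.4 -262.8   65. ] 14.450975048634884 30.087290704250336 [-9.05  7.53  3.76] [0.835 1.395 0.541] tool moment [ 0.882 -1.459 -0.176]
[-39.7  27.7 114.7  39.3  23.   20.1] [[0.911, -0.071, 0.406], [-0.071, -0.997, -0.015], [0.406, -0.015, -0.914]]
[ 242  213   27   52 1166] [255.5 239.8]
0 [[196.1, 274.9], [201.9, 250.3], [207.0, 229.5]]
0.1 [[206.3, 274.0], [211.2, 249.4], [215.6, 228.6]]
0.8 [[270.9, 245.8], [270.0, 222.4], [269.3, 203.2]]
1.5 [[305.9, 181.1], [300.9, 162.8], [296.8, 148.3]]
1.57 [[306.8, 173.1], [301.5, 155.6], [297.3, 141.8]]
TCP lane [-92.6, -31.9, 54.2]
```

Emit:
move_arm --pt "0 0 0 0.0012 -0.0031 0.0011 1" --pt "0 0 0 0.0015 -0.0029 0.0012 1" --pt "0 0 0 0.002 -0.0028 0.0013 1" --pt "0 0 0 0.0023 -0.0026 0.0015 1" --pt "0 0 0 0.0024 -0.0024 0.0016 1" --pt "0 0 0 0.0026 -0.0022 0.0016 1" --pt "0 0 0 0.0027 -0.002 0.0017 1" --pt "0 0 0 0.0028 -0.0018 0.0018 1" --pt "0 0 0 0.0029 -0.0016 0.0019 1"

```text
t: 37.73
position: [518.5, -283.8, 78.9]
ee_rot: [[0.911, -0.071, 0.406], [-0.071, -0.997, -0.015], [0.406, -0.016, -0.914]]
ft_force: [-7.4, 10.7, 0.7]
grip_width: 14.4
gripper_force: 30.1
```

```bash
python3 m.py; python3 knob.py
```

```text
37.7333 [ 518.5 -283.8   78.9] 14.424902669472397 30.116033256053925 [-7.42 10.66  0.65] [1.284 1.578 0.652] tool moment [ 1.322 -1.675 -0.097]
[-40.   28.3 110.2  34.5  26.2  25.1] [[0.911, -0.071, 0.406], [-0.071, -0.997, -0.015], [0.406, -0.016, -0.914]]
[ 242  215   27   52 1183] [255.4 241.6]
0 [[170.2, 307.4], [177.0, 283.1], [183.2, 261.8]]
0.1 [[179.2, 306.9], [185.4, 282.5], [191.0, 261.2]]
0.8 [[235.3, 285.1], [237.6, 260.4], [239.7, 239.4]]
1.5 [[264.1, 231.0], [263.9, 208.5], [263.7, 190.1]]
1.57 [[264.5, 224.1], [264.3, 202.0], [264.0, 184.2]]
TCP lane [-66.3, -51.2, 50.2]
```

Emit:
move_arm --pt "0 0 0 0.003 -0.0008 0.0019 1" --pt "0 0 0 0.003 -0.0006 0.002 1" --pt "0 0 0 0.0031 -0.0004 0.002 1" --pt "0 0 0 0.0031 -0.0003 0.002 1" --pt "0 0 0 0.0031 -0.0002 0.002 1" --pt "0 0 0 0.0032 -0.0001 0.002 1" --pt "0 0 0 0 0 0 1"

```text
t: 38.37
position: [535.6, -288.7, 90.9]
ee_rot: [[0.911, -0.074, 0.406], [-0.072, -0.997, -0.019], [0.406, -0.012, -0.914]]
ft_force: [-21.0, -3.1, 8.6]
grip_width: 14.2
gripper_force: 33.2
```

```bash
python3 m.py; python3 knob.py
```

```text
38.3667 [ 535.6 -288.7   90.9] 14.246431723421438 33.19321644958109 [-20.96  -3.14   8.61] [-0.705  3.348 -0.533] tool moment [-1.101 -3.281  0.137]
[-39.1  28.4 107.5  31.   27.9  29.7] [[0.911, -0.074, 0.406], [-0.072, -0.997, -0.019], [0.406, -0.012, -0.914]]
[ 243  219   27   51 1169] [255.9 244.8]
0 [[171.2, 329.0], [177.1, 305.2], [182.6, 284.0]]
0.1 [[179.5, 328.6], [184.9, 304.7], [189.9, 283.4]]
0.8 [[231.3, 310.2], [233.5, 285.6], [235.5, 264.1]]
1.5 [[257.3, 264.2], [257.6, 240.1], [257.9, 220.0]]
1.57 [[257.5, 258.3], [257.9, 234.4], [258.1, 214.6]]
TCP lane [-45.1, -54.7, 48.1]
```

Emit:
move_arm --pt "0 0 0 0.0016 0 0.001 1" --pt "0 0 0 0.0012 0 0.0008 1" --pt "0 0 0 0 0 0 1"

```text
t: 38.67
position: [537.7, -288.9, 92.2]
ee_rot: [[0.911, -0.073, 0.405], [-0.072, -0.997, -0.019], [0.405, -0.012, -0.914]]
ft_force: [-29.2, -7.3, 7.0]
grip_width: 14.3
gripper_force: 31.6
```

```bash
python3 m.py; python3 knob.py
```

```text
38.6667 [ 537.7 -288.9   92.2] 14.337132785534633 31.57140888964932 [-29.21  -7.34   7.04] [-1.503  4.775 -0.839] tool moment [-2.051 -4.642  0.067]
[-38.9  28.4 107.2  30.5  28.1  30.3] [[0.911, -0.073, 0.405], [-0.072, -0.997, -0.019], [0.405, -0.012, -0.914]]
[ 243  220   27   50 1157] [255.9 245.5]
0 [[171.8, 331.3], [177.6, 307.6], [183.0, 286.4]]
0.1 [[180.1, 330.9], [185.4, 307.1], [190.3, 285.8]]
0.8 [[231.4, 312.9], [233.6, 288.3], [235.6, 266.8]]
1.5 [[257.2, 267.8], [257.6, 243.6], [257.8, 223.3]]
1.57 [[257.5, 262.0], [257.8, 238.0], [258.1, 218.0]]
TCP lane [-42.7, -54.7, 47.8]
```

Emit:
move_arm --pt "0 0 0 0 0 0 0.3" --pt "0 0 0 0 0 0 0.3" --pt "0 0 0 0 0 0 0.3" --pt "0 0 0 0 0 0 0.3" --pt "0 0 0 0 0 0 0.3"

```text
t: 39.13
position: [541.4, -288.5, 93.9]
ee_rot: [[0.909, -0.073, 0.41], [-0.071, -0.997, -0.02], [0.411, -0.011, -0.912]]
ft_force: [0.2, -0.3, 0.6]
grip_width: 32.0
gripper_force: 0.0
```

```bash
python3 m.py; python3 knob.py
```

```text
39.1333 [ 541.4 -288.5   93.9] 31.951080522429432 0.0 [ 0.24 -0.33  0.58] [-0.016  0.324 -0.008] tool moment [-0.04  -0.322 -0.006]
[-38.7  28.4 106.9  30.8  28.   30.3] [[0.909, -0.073, 0.41], [-0.071, -0.997, -0.02], [0.411, -0.011, -0.912]]
[244 228  26  42 935] [257.1 250.2]
0 [[173.5, 336.0], [179.1, 312.3], [184.3, 291.1]]
0.1 [[181.7, 335.6], [186.8, 311.9], [191.5, 290.6]]
0.8 [[232.7, 318.0], [234.8, 293.5], [236.7, 271.9]]
1.5 [[258.4, 273.9], [258.7, 249.6], [258.8, 229.1]]
1.57 [[258.7, 268.3], [258.9, 244.1], [259.1, 223.9]]
TCP lane [-38.8, -54.0, 46.8]
```

Emit:
move_arm --pt "0 0 0 -0.005 0 0.011 0.3" --pt "0 0 0 -0.01 0 0.022 0.3" --pt "0 0 0 -0.01 0 0.022 0.3" --pt "0 0 0 -0.01 0 0.022 0.3" --pt "0 0 0 -0.02 0.01 0.03 0.3" --pt "0 0 0 -0.02 0.01 0.03 0.3" --pt "0 0 0 0 0 0 0.3" --pt "0 0 0 0 0 0 0.3"

```text
t: 39.85
position: [466.0, -268.7, 233.3]
ee_rot: [[0.908, -0.074, 0.413], [-0.07, -0.997, -0.023], [0.413, -0.008, -0.911]]
ft_force: [0.3, 0.4, 0.1]
grip_width: 32.5
gripper_force: 0.0
```

```bash
python3 m.py; python3 knob.py; python3 seen.py 38 g; python3 seen.py -38 o
```

```text
39.85 [ 466.  -268.7  233.3] 32.51520966195128 0.0 [0.26 0.39 0.06] [-0.006  0.414 -0.036] tool moment [-0.049 -0.412  0.021]
[-42.8   9.1 110.8  22.7  43.1  37.1] [[0.908, -0.074, 0.413], [-0.07, -0.997, -0.023], [0.413, -0.008, -0.911]]
[265 168  13  23 250] [270.7 179. ]
0 [[220.6, 232.0], [222.5, 221.3], [224.3, 211.6]]
0.1 [[225.7, 231.5], [227.3, 220.8], [228.8, 211.1]]
0.8 [[256.9, 216.7], [257.1, 206.6], [257.2, 197.4]]
1.5 [[272.1, 186.2], [271.4, 177.3], [270.8, 169.3]]
1.57 [[272.3, 182.7], [271.6, 173.9], [270.9, 166.1]]
TCP lane [-8.0, -40.3, 202.9]
scene [([269, 105, 30, 32, 305], [283.2, 119.5])]
  model top face x= 70 [[275.5, 102.2], [271.1, 107.8]]
  model top face x= 26 [[286.2, 114.8], [281.9, 120.5]]
  model top face x= -30 [[299.3, 130.4], [295.2, 136.1]]
top [([15, 149, 10, 8, 59], [19.3, 152.6]), ([335, 163, 14, 32, 252], [341.3, 178.7])]
  model top face x= 70 [[348.2, 167.5], [340.0, 166.7]]
  model top face x= 26 [[345.4, 179.5], [337.4, 178.8]]
  model top face x= -30 [[342.1, 194.1], [334.3, 193.4]]
wrist [([178, 66, 28, 88, 1929], [192.2, 109.4]), ([187,
[... 192 characters left out ...]
7, 149.8]]
scene [([283, 88, 29, 32, 296], [296.8, 102.7])]
  model top face x= 70 [[289.1, 85.3], [284.9, 90.5]]
  model top face x= 26 [[299.2, 97.7], [295.2, 103.0]]
  model top face x= -30 [[311.6, 113.0], [307.8, 118.4]]
top []
  model top face x= 70 [[374.1, 169.8], [365.9, 169.1]]
  model top face x= 26 [[370.8, 181.8], [362.8, 181.1]]
  model top face x= -30 [[366.8, 196.3], [359.0, 195.6]]
wrist [([247, 65, 21, 90, 1855], [257.1, 109.2]), ([3, 127, 14, 16, 115], [10.4, 134.8]), ([248, 174, 18, 7, 114], [256.1, 177.2])]
  model top face x= 70 [[267.5, 64.0], [245.1, 64.0]]
  model top face x= 26 [[267.2, 102.9], [245.6, 102.9]]
  model top face x= -30 [[266.7, 149.1], [246.4, 149.0]]
```

Emit:
move_arm --pt "0 0 0 0.0045 -0.0036 -0.0215 1" --pt "0 0 0 0.0045 -0.0036 -0.0215 1" --pt "0 0 0 0.0045 -0.0036 -0.0215 1" --pt "0 0 0 0.0045 -0.0036 -0.0215 1" --pt "0 0 0 0.0045 -0.0036 -0.0215 1" --pt "0 0 0 0.0083 -0.0005 -0.0182 1" --pt "0 0 0 0.0083 -0.0005 -0.0182 1" --pt "0 0 0 0.0083 -0.0005 -0.0182 1" --pt "0 0 0 0 0 0 1"

```text
t: 40.95
position: [513.2, -286.8, 65.1]
ee_rot: [[0.911, -0.073, 0.406], [-0.072, -0.997, -0.016], [0.406, -0.014, -0.914]]
ft_force: [-0.0, -0.4, 0.1]
grip_width: 0.8
gripper_force: 0.0
```

```bash
python3 m.py; python3 knob.py
```

```text
40.95 [ 513.2 -286.8   65.1] 0.8398917129890874 0.0 [-0.05 -0.36  0.1 ] [0.065 0.388 0.036] tool moment [ 0.046 -0.392 -0.013]
[-40.6  29.6 110.9  37.   24.8  21.8] [[0.911, -0.073, 0.406], [-0.072, -0.997, -0.016], [0.406, -0.014, -0.914]]
[ 240  173   31   56 1378] [255.5 201. ]
0 [[157.4, 303.4], [165.7, 277.7], [173.1, 255.4]]
0.1 [[166.9, 302.9], [174.5, 277.1], [181.3, 254.7]]
0.8 [[226.7, 279.2], [229.9, 253.0], [232.7, 231.1]]
1.5 [[257.1, 218.8], [257.6, 195.7], [258.0, 177.3]]
1.57 [[257.5, 211.1], [257.9, 188.6], [258.3, 170.8]]
TCP lane [-79.0, -54.6, 42.8]
```

Emit:
move_arm --pt "0 0 0 0.003 -0.0003 0.004 1" --pt "0 0 0 0.0035 -0.0003 0.0035 1" --pt "0 0 0 0.003 -0.0003 0.003 1" --pt "0 0 0 0.003 -0.0003 0.0025 1" --pt "0 0 0 0 0 0 1"

```text
t: 41.42
position: [521.4, -288.2, 78.9]
ee_rot: [[0.913, -0.072, 0.402], [-0.072, -0.997, -0.017], [0.402, -0.014, -0.916]]
ft_force: [-24.3, -11.9, -20.0]
grip_width: 0.3
gripper_force: 14.5
```

```bash
python3 m.py; python3 knob.py|tail -1
```

```text
41.4167 [ 521.4 -288.2   78.9] 0.3334677549548845 14.482464641332626 [-24.34 -11.93 -19.97] [-1.56   5.368 -0.838] tool moment [-2.146 -5.229  0.051]
TCP lane [-63.7, -55.3, 48.1]
```

Emit:
move_arm --pt "0 0 0 0.002 -0.0002 0.0015 1" --pt "0 0 0 0.001 -0.0001 0.001 1" --pt "0 0 0 0 0 0 1"

```text
t: 41.72
position: [522.0, -288.0, 79.4]
ee_rot: [[0.915, -0.073, 0.398], [-0.073, -0.997, -0.015], [0.398, -0.015, -0.917]]
ft_force: [-36.4, -14.6, -26.7]
grip_width: 0.4
gripper_force: 21.1
```

```bash
python3 m.py; python3 knob.py|tail -1
```

```text
41.7167 [ 522.  -288.    79.4] 0.39905014849047943 21.059804633259773 [-36.42 -14.65 -26.67] [-2.221  7.535 -1.139] tool moment [-3.032 -7.336  0.049]
TCP lane [-62.9, -55.1, 48.1]
```

Emit:
move_arm --pt "0 0 0 -0.01 0.0008 -0.008 1" --pt "0 0 0 -0.009 0.0005 0.0 1" --pt "0 0 0 -0.009 0.001 0.02 1" --pt "0 0 0 -0.009 0.001 0.02 1" --pt "0 0 0 -0.015 0.01 0.03 1" --pt "0 0 0 -0.015 0.01 0.03 1" --pt "0 0 0 -0.01 0.01 0.03 1" --pt "0 0 0 0 0 0 1" --pt "0 0 0 0 0 0 1" --pt "0 0 0 0 0 0 1"

```text
t: 42.6
position: [452.2, -256.3, 206.8]
ee_rot: [[0.909, -0.073, 0.411], [-0.071, -0.997, -0.021], [0.411, -0.01, -0.912]]
ft_force: [-0.9, -0.6, -0.3]
grip_width: 0.6
gripper_force: 0.0
```

```bash
python3 m.py; python3 knob.py; python3 seen.py 38 g|grep -A3 -E "wrist|scene"; python3 seen.py -38 o|grep -A1 -E "wrist|scene"
python3 -c "
from workcell import manip
print(manip.hand_in())"
```

```text
42.6 [ 452.2 -256.3  206.8] 0.6248910952504072 0.0 [-0.87 -0.6  -0.3 ] [0.021 0.36  0.034] tool moment [ 0.008 -0.361 -0.029]
[-42.9   9.3 114.9  24.6  39.4  34.5] [[0.909, -0.073, 0.411], [-0.071, -0.997, -0.021], [0.411, -0.01, -0.912]]
[276 148  15  23 280] [282.9 159. ]
0 [[228.7, 216.4], [230.4, 205.6], [232.0, 195.9]]
0.1 [[234.2, 215.8], [235.6, 205.1], [236.9, 195.4]]
0.8 [[268.3, 199.4], [267.8, 189.4], [267.4, 180.5]]
1.5 [[285.1, 165.7], [283.5, 157.3], [282.2, 149.9]]
1.57 [[285.3, 161.8], [283.8, 153.6], [282.4, 146.4]]
TCP lane [-36.3, -29.1, 192.1]
scene [([269, 105, 30, 32, 302], [283.2, 119.5])]
  model top face x= 70 [[275.5, 102.2], [271.1, 107.8]]
  model top face x= 26 [[286.2, 114.8], [281.9, 120.5]]
  model top face x= -30 [[299.3, 130.4], [295.2, 136.1]]
--
wrist [([185, 43, 28, 92, 2128], [198.5, 88.2]), ([192, 153, 21, 10, 191], [202.3, 157.5])]
  model top face x= 70 [[205.0, 41.0], [182.6, 42.6]]
  model top face x= 26 [[206.6, 81.2], [185.0, 82.3]]
  model top face x= -30 [[209.4, 130.0], [188.8, 130.5]]
scene [([283, 88, 29, 32, 297], [296.8, 102.7])]
  model top face x= 70 [[289.1, 85.3], [284.9, 90.5]]
--
wrist [([257, 42, 22, 94, 2023], [267.3, 88.2]), ([0, 113, 14, 18, 134], [7.2, 122.5]), ([257, 154, 21, 11, 175], [266.4, 159.3])]
  model top face x= 70 [[278.6, 39.8], [255.2, 39.5]]
the job is handed in; nothing more can be done
None
```

I handed the job in at about 43 s: both tubes lie flat in the rack, heavy end down (orange right lane, green left), the lever is against its stop, and I never moved near the ink bottle or ochre pot. The hand-in returned no verdict; my last push on the lever knob peaked at about 47 N at the wrist, with only the fingertips touching, and the orange tube was set down and re-gripped once because the last joint ran short of range.

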